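# Pin the hold-down strap and fit its spring cotter

## Task

Push the clevis pin of the cylinder-head stand fully home, so that its head sits against the clevis. Then take the spring cotter from the rack and push its straight leg down through the cross hole in the pin's far end until the bow snaps over the pin and the cotter is fully home, and let go. The pin may have turned in its bore, either way, so feel for the hole, bring it upright and never force the cotter; leave the other things on the bench where they are.

Things in the scene. Friction and masses are not known exactly. Their poses are not given: they have to be found in the camera images.
- stand: Fixed holding stand. Origin on the bench under the clevis; x along the clevis pin from head to cross hole, y towards the cylinder head, z up. Pin axis at y 0, z 80 mm. Base plate x +-65, y -60..310, 12 high. Two clevis cheeks x +-23, y +-19, top z 99. Cylinder head x +-60, y 60..245, top z 70; strap over it, top z 90. It bears under 40 N in all, and under 30 N from the cotter.
- pin_slide (a joint): How far the clevis pin still has to go, m: 0 = home (head against the clevis), up to 0.045 as it stands out towards the stand's -x. Slides with about 4 N of friction and stops hard at 0.
- pin_head (a point): Centre of the outer (-x) face of the pin's head, a steel disc 40 mm across, 12 thick. Moves with the pin; axes as the stand's; at stand x -35 when home.
- pin_hole (a point): Centre of the cross hole, on the pin's axis; at stand x 42, z 80 mm when home. Axes as the stand's: the pin's turn is not shown. Oiled steel pin 26 mm diameter, ending 17 beyond; at the hole a groove, 23 diameter and 9 wide, takes the bow. Through hole 8 mm across the pin, 9 along it, sharp-edged; when upright its mouth is 11 above this point.
- pin_top (a point): Top of the groove, 11.5 mm above pin_hole; axes as the stand's. The pin lies turned about its axis by up to 0.65 rad either way, not reported (stops at 0.75; 0.06 Nm friction): the hole's upper mouth then lies up to 7 mm to one side in y, lower, and faces that way. The leg's end, put in the mouth and moved to y 0, carries the mouth along (about 6 N) and turns the hole upright.
- cotter_grip (a point): Centre of the spring cotter's black dipped grip, 32 (x) x 12 (y) x 34 (z) mm. Cotter axes: z up along the straight leg away from its end, x from leg to bow, y through the thickness (grip it across y). Leg: 6 mm wire, end 5.4 wide, on the z axis below this point, ending 100 mm below. Under the grip a neck, 8 thick, x -6..22, ends 36 below this point. Cotter 80 to 130 g.
- cotter_seat (a point): Point on the leg's axis 48 mm below the grip's centre; lies on the pin's axis (at pin_hole) when the cotter is home. Axes as the grip's. Home: flat in the groove (cotter y along the pin), bow on either side, bump below the pin, neck resting on the pin or within 3 mm of it: this point is then from 3 mm below pin_hole to 1 mm above. Let go, cotter and pin may lean over a little together.
- cotter_tip (a point): Lower end of the cotter's straight leg, 100 mm below the grip's centre. Axes as the grip's.
- bow (a joint): How far the bow is sprung open, rad; 0 relaxed, about 0.15 as its bump passes the pin. Bow: 6 mm spring wire hanging beside the leg from the neck at x 17; inward bump 60 below the grip's centre (wire centre x 9.5), flaring to x 19 at its end 80 below. Hinges at x 16.5, 28 below the grip's centre, 1.2 Nm/rad. Snapping over takes roughly 10 N of push.
- rack: Fixed black plastic rack 160 (x) x 60 (y) x 55 mm high, origin under its centre on the bench. The cotter stands in a slot 28.5 long (x -4.5..24), 8.4 wide, leg at the origin, axes as the rack's, grip centre 108 above the bench; free when lifted 50 straight up. Short metal pins, tops 90 mm above the bench, stick up 60 mm to either side in x.
- spare_pin: Bystander: small loose steel pin with a head, 68 mm long, on the bench.
- small_clip: Bystander: small bare wire clip, 65 mm long, 4 mm wire, lying flat; too small for the pin.
- caliper: Bystander: steel caliper, 190 mm long, lying flat.
- wrench: Bystander: steel spanner, 180 mm long, lying flat.
- valve: Bystander: engine valve standing on its head, 95 mm high, 32 wide.
There are look-alikes about, which are no part of the job. What is shaped like the part that bears cotter_grip but blue or orange is not meant.

How it is judged:
By the outcome, as a careful person would: the job done as asked, in the order asked, and still so for the second after the job is handed in, with the robot touching nothing.
It also fails if it takes over 72 s, if anything falls off the work surface, if the arm or the gripper's body presses on something with over 40 N, if the wrist force passes 120 N, or if a joint passes its speed limit or range.

## Robot

A 6-joint arm with a two-finger parallel gripper is mounted at the origin on the work surface. World frame = base frame: x ahead of the robot, y to its left, z up, the work surface at z = 0. Lengths are in m, angles in rad, forces in N, time in s.
With the tool pointing down it reaches from about 0.35 to 0.725 m from the base axis. Payload 6 kg.
Tool frame: the origin (TCP) lies at the very end of the fingers, on their centre line; the grasp point (between the pads) lies 19 mm behind it (robot.pinch_z is the z of the grasp point in the tool frame, in m); z points along the fingers, y is the direction in which the jaws open and shut (so a half turn about z gives the same grasp; the last joint's range is limited). The gripper opens to 85 mm and grips with 20 to 120 N. Pads are 22 mm wide; open, the fingers measure 114 mm over their backs; the gripper's body (76 mm by 85 mm) begins 54 mm behind the grasp point. The pads swing forward as they close: fully open they stand 13 mm farther back than shut.
Start: joints at [1.676, 0.04, 0.085, 0, -1.615, -0.334], TCP at [0.136, 0.584, 0.231] pointing down, gripper open.
Joint ranges: [-2.56, 2.56], [-1.29, 2.01], [-1.08, 1.49], [-3.29, 1.98], [-2.81, -0.18], [-2.99, 2.99]. Speed limits (rad/s): [2.57, 2.57, 3.01, 3.14, 3.14, 3.14].

## Interface

Orientations are given as [roll, pitch, yaw] about the fixed x, y, z axes, in that order (R = Rz(yaw) Ry(pitch) Rx(roll)).
In Python, from bench import robot gives the robot as it stands.
- The arm moves only by the shell command python3 -m handwheel 'ROWS' [FORCE]. ROWS is JSON, a list of rows, each an object with "delta_pos": the shift along the tool's x, y, z in m, a list of three; "twist": the turn, a rotation vector about the tool's x, y, z in rad, a list of three; "gripper": the closure, from -1 (fully open) to 1 (shut). A call has 1 to 20 rows; each row shifts and turns the pose as measured when the row begins, along the tool's axes as they then stand; what a row does not reach is not made up. A row lasts 1/12 s, in which the tool goes at most 41.7 mm and 7.16 degrees, less where a joint would pass 70% of its speed; a pose out of reach is approached as far as the arm can. A call with a gripper value outside its range is refused whole. The fingers move at their own pace and stop on an object; FORCE is the grip in N (left out, the last holds). Time passes only in rows, so rows that do not move let the fingers close. It gives the time, the measured TCP pose, the force and the opening at its end, in the units of the state.
- robot.read_state(): the state, without advancing time (a new reading comes with each control period).
- robot.capture(name): name is "scene" or "top" or "wrist"; returns a dict with "color" (480x640x3 uint8, blue, green, red), "fx", "fy", "cx", "cy" (pixels), "rvec" (rotation vector, rad) and "tvec" (3), from world to camera coordinates, as OpenCV has them. Camera axes: x right, y down, z forward; pixel columns grow to the right and rows downward; lengths in m; the calibration is good to about 2 mm. A picture is of the moment at which its call begins. There is no depth.
- robot.hand_in(): hands the job in, once; it reports no verdict.
The state is a dict: "time_s": time; "joint_pos": joint angles; "qvel": joint speeds; "joint_efforts": joint torques, N m; "ee_pos": TCP position; "eef_rot": TCP orientation; "ft_force": force on the tool from outside, world axes, zero at the start; "ft_torque": the same for the moment, N m; "width": opening from 0.0 (shut) to 1.0 (fully open).
Only numpy, scipy, OpenCV 4.12 (cv2) and the standard library are available. Lean on these libraries where they do the work, as an engineer would, in place of code of your own. Each camera call takes 0.05 s, during which the arm holds its last target.

## Working session

There is one attempt and no reset: what is moved stays moved. The work goes in short steps, Python scripts to look and compute and a shell command to move; the robot and the scene stay as the last step left them, time stands still between calls to the robot, and variables do not carry over. Pictures are saved under pics/ and viewed, and the job is handed in when it is done.

```bash
ls; mkdir -p pics; python3 - <<'E'
from bench import robot
import cv2
for n in("scene","top","wrist"):
    c=robot.capture(n); cv2.imwrite(f"pics/{n}0.png",c["color"]); print(n,c["fx"],c["cx"],c["cy"],c["rvec"],c["tvec"])
print(robot.read_state(), robot.pinch_z)
E
```

```text
pics
scene 525.6593807393299 327.86570093119855 241.54529969591994 [ 1.85438302  1.50244954 -0.66473577] [-0.01039459 -0.24690095  1.6351036 ]
top 555.7803490303814 317.07735261232585 240.94140574107865 [ 2.15589362 -2.17319908  0.09014799] [-0.07571068  0.47907012  1.16518616]
wrist 364.547522976746 324.4318693651037 240.37988320355092 [-1.83366146  2.3107813   0.32277974] [ 0.59922886 -0.03519041  0.37778929]
{'time_s': 0.15, 'joint_pos': array([ 1.67573695e+00,  4.06899675e-02,  8.40429535e-02, -3.43750389e-04,
       -1.61549577e+00, -3.33730547e-01]), 'qvel': array([ 0.00076883, -0.00061592,  0.00301013,  0.00217524,  0.00036623,
        0.0019156 ]), 'joint_efforts': array([-2.37509106e-03, -3.68618667e+01,  3.47692502e+01,  6.93644956e+00,
       -4.50497828e-03, -6.37218406e-06]), 'ee_pos': array([0.13594134, 0.58413838, 0.23049919]), 'eef_rot': array([ 3.14020799e+00, -1.16578087e-04, -2.28774715e-01]), 'ft_force': array([0.58912914, 0.54535441, 0.65567307]), 'ft_torque': array([-0.01369872,  0.02642653, -0.0709442 ]), 'width': 1.0061989550796329} -0.0187
```

View pics/scene0.png

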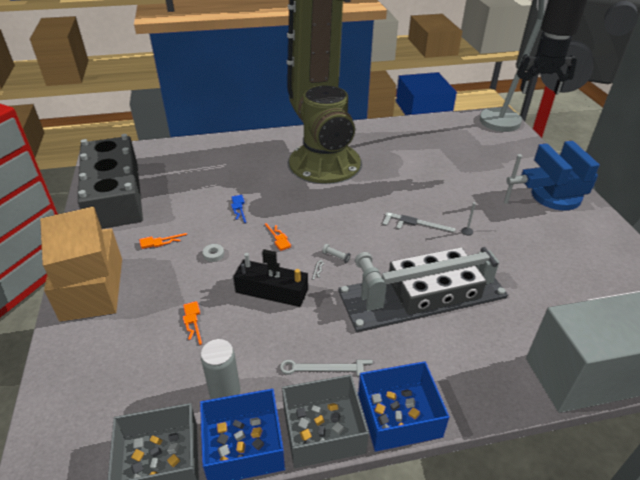

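View pics/top0.png

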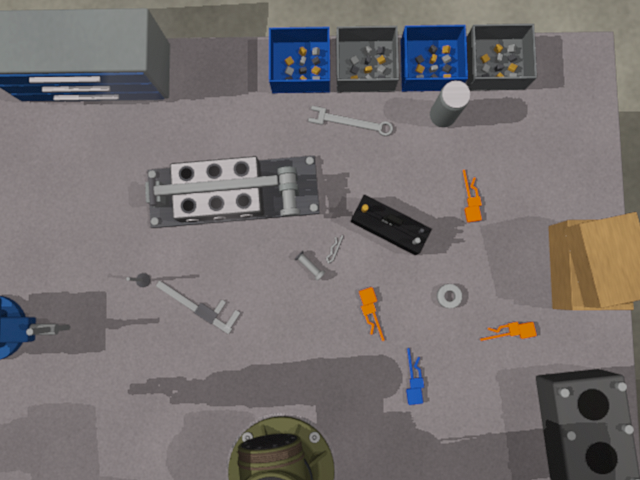

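View pics/wrist0.png

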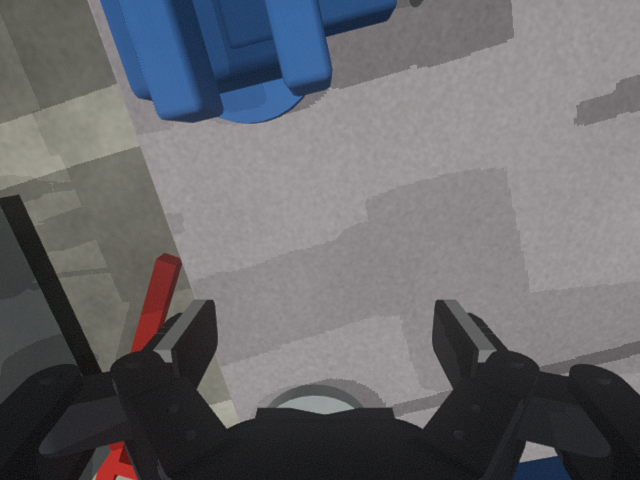

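The scene view shows the black rack at about (272,280), with the black grip standing in its middle at (271,258). The stand is at (425,285), with the pin head at about (370,270). The orange look-alikes are at (162,241), (192,318) and (280,237), and the blue one is at (238,205). Next I'll take close crops.

```bash
python3 - <<'E'
import cv2
t=cv2.imread("pics/top0.png"); s=cv2.imread("pics/scene0.png")
def crop(im,x,y,w,h,k,n): cv2.imwrite(n,cv2.resize(im[y:y+h,x:x+w],None,fx=k,fy=k,interpolation=cv2.INTER_CUBIC))
crop(t,140,140,190,100,4,"pics/c1.png")
crop(t,340,180,100,75,8,"pics/c2.png")
crop(s,225,235,200,100,4,"pics/c3.png")
crop(s,330,225,190,110,4,"pics/c4.png")
E
```

```text
(no output)
```

View pics/c1.png

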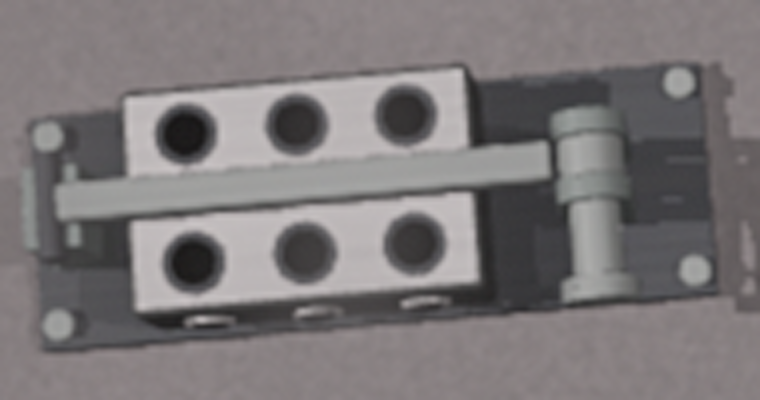

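View pics/c2.png

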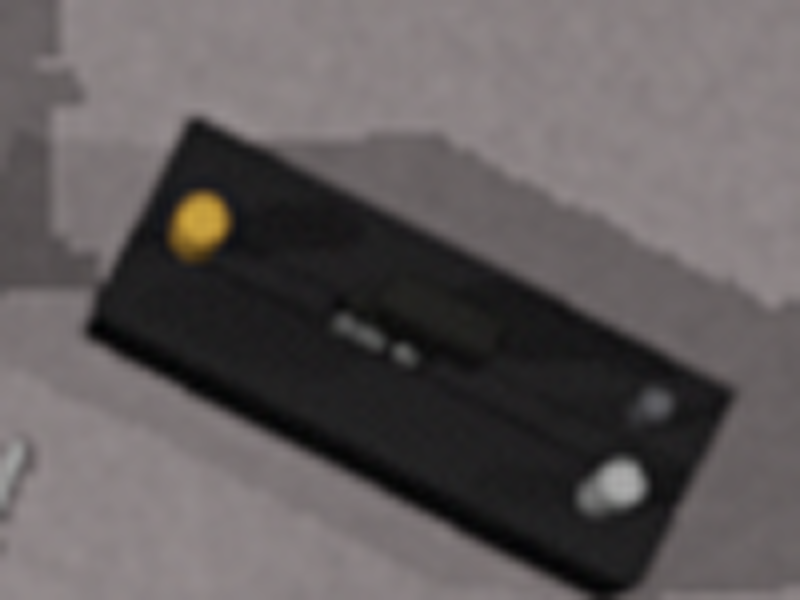

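View pics/c3.png

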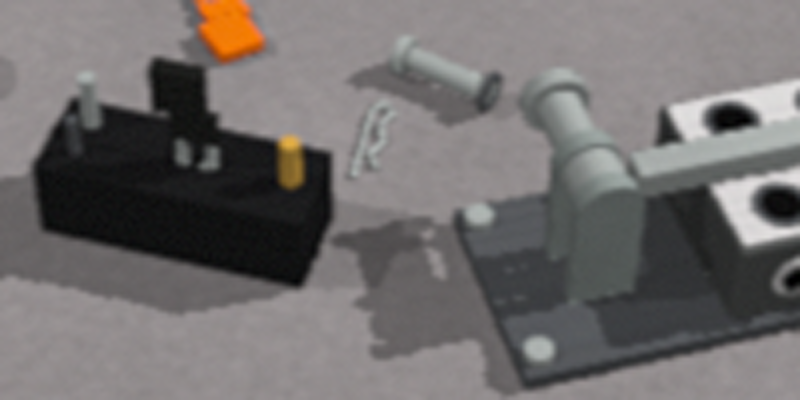

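View pics/c4.png

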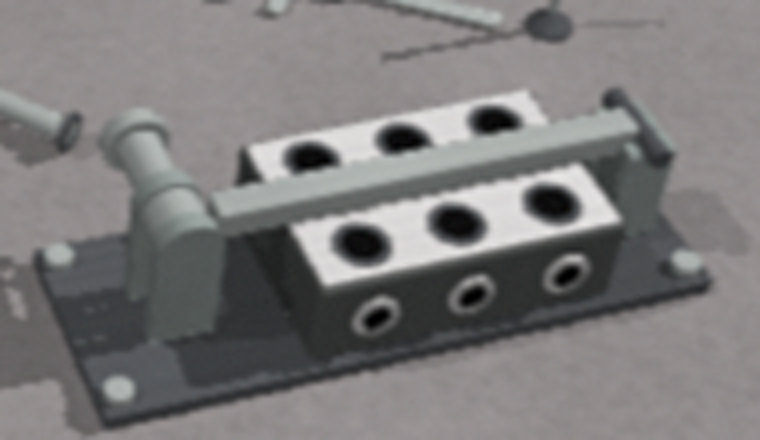

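Candidates for the grip are orange at scene (162,241), (192,318) and (280,237), blue at (238,205), the bare small clip at (318,268), and the black one upright in the rack at (271,258). I choose the black one. The close crop shows the neck and bow on the side towards the yellow pin. Next I'll fit the poses.

```bash
cat > h.py <<'E'
import numpy as np, cv2
from scipy.optimize import least_squares
from scipy.spatial.transform import Rotation as R
def cam(c): return dict(K=np.array([[c["fx"],0,c["cx"]],[0,c["fy"],c["cy"]],[0,0,1]]),r=np.array(c["rvec"],float),t=np.array(c["tvec"],float))
def proj(c,P): return cv2.projectPoints(np.atleast_2d(np.asarray(P,float)),c["r"],c["t"],c["K"],None)[0][:,0]
def T(p,L):
    L=np.atleast_2d(L); c,s=np.cos(p[2]),np.sin(p[2])
    return np.c_[p[0]+c*L[:,0]-s*L[:,1], p[1]+s*L[:,0]+c*L[:,1], L[:,2]]
def fit(obs,p0,dof=3):  # obs: (cam, local mm, px)
    def f(p): return np.concatenate([(proj(c,T(p,np.array(L)/1000.))-np.array(u))[0] for c,L,u in obs])
    s=least_squares(f,p0,loss='soft_l1',f_scale=1.0); return s.x,f(s.x).reshape(-1,2)
E
python3 - <<'E'
from h import *
from bench import robot
C={n:cam(robot.capture(n)) for n in("scene","top")}
t,s=C["top"],C["scene"]
a=lambda x,y:(140+x/4,140+y/4)
b=lambda x,y:(330+x/4,225+y/4)
d=lambda x,y:(340+x/8,180+y/8)
e=lambda x,y:(225+x/4,235+y/4)
st=[(t,(60,245,70),a(122,95)),(t,(60,60,70),a(465,65)),(t,(-60,60,70),a(482,278)),(t,(-60,245,70),a(135,312)),
(t,(65,-60,12),a(700,65)),(t,(-65,-60,12),a(718,290)),
(s,(-60,60,70),b(243,150)),(s,(-60,245,70),b(525,95)),(s,(60,245,70),b(620,220)),(s,(60,60,70),b(325,285)),(s,(65,-60,12),b(104,415)),(s,(-65,-60,12),b(38,250))]
p,r=fit(st,[0.55,0.1,0.05]); print("stand",p.round(4)); print(r.round(1).tolist())
for n,o in(("top",[x for x in st if x[0] is t]),("scene",[x for x in st if x[0] is s])): print(n,fit(o,p)[0].round(4))
# rack: x toward yellow
rk=[(t,(80,30,55),None)]
rk0=[0.5,-0.1,1.2]
L=[(80,-30,55),(-80,-30,55),(-80,30,55),(80,30,55)]
pt=[d(195,120),d(735,392),d(635,580),d(100,315)]
ps=[e(300,268+0),]
rk=[(t,l,u) for l,u in zip(L,pt)]
for y in (1.0,2.0):
    q,r=fit(rk,[0.5,-0.1,y]); print("rack",q.round(4),abs(r).max())
for n in C: print(n,(-R.from_rotvec(C[n]["r"]).as_matrix().T@C[n]["t"]).round(3), proj(C[n],T(p,np.array([[-80,0,80],[-35,0,80],[42,0,80]])/1000)).round(1).tolist())
E
```

```text
stand [ 0.6011 -0.0202  0.0782]
[[-1.8, -1.5], [0.6, -1.7], [0.7, 1.7], [-1.6, 1.0], [-0.6, -2.1], [0.0, 0.2], [-1.9, -2.4], [0.4, -3.3], [2.4, 0.3], [-1.3, 1.2], [-0.0, 0.3], [-2.0, -0.7]]
top [ 0.5999 -0.0211  0.0754]
scene [ 0.6021 -0.0192  0.0803]
rack [ 0.5093 -0.2358  1.0874] 1.8787891858618195
rack [ 0.5093 -0.2358  1.0874] 1.8787889370743471
scene [ 1.36  -0.301  0.892] [[361.5, 256.1], [368.3, 269.4], [380.9, 293.9]]
top [ 0.363 -0.096  1.205] [[290.6, 217.6], [288.8, 195.9], [285.8, 159.3]]
```

```bash
cat >> h.py <<'E'
def tool(s): return R.from_euler('xyz',s["eef_rot"]),np.array(s["ee_pos"])
def togo(s,pos,yaw):
    r,p=tool(s); d=r.inv().apply(np.array(pos)-p)
    tw=(r.inv()*R.from_euler('xyz',[np.pi,0,yaw])).as_rotvec()
    return d.round(4),tw.round(4)
E
python3 - <<'E'
from h import *
from bench import robot
s=robot.read_state(); c=cam(robot.capture("wrist"))
r,p=tool(s); Rc=R.from_rotvec(c["r"]).as_matrix(); o=-Rc.T@c["t"]
print("cam in tool",r.inv().apply(o-p).round(3),"axes(x,y,z) in tool\n",r.inv().apply(Rc).round(3))
print(togo(s,[0.44,-0.03,0.21],0.078))
E
```

```text
cam in tool [ 0.07   0.    -0.142] axes(x,y,z) in tool
 [[-0.     1.     0.   ]
 [-0.961 -0.    -0.275]
 [-0.275 -0.     0.961]]
(array([0.4354, 0.5293, 0.0213]), array([ 0.0009,  0.    , -0.3068]))
```

```bash
python3 -m handwheel '[{"delta_pos":[0.022,0.0265,0.001],"twist":[0,0,0],"gripper":1},{"delta_pos":[0.022,0.0265,0.001],"twist":[0,0,0],"gripper":1},{"delta_pos":[0.022,0.0265,0.001],"twist":[0,0,0],"gripper":1},{"delta_pos":[0.022,0.0265,0.001],"twist":[0,0,0],"gripper":1},{"delta_pos":[0.022,0.0265,0.001],"twist":[0,0,0],"gripper":1},{"delta_pos":[0.022,0.0265,0.001],"twist":[0,0,0],"gripper":1},{"delta_pos":[0.022,0.0265,0.001],"twist":[0,0,0],"gripper":1},{"delta_pos":[0.022,0.0265,0.001],"twist":[0,0,0],"gripper":1},{"delta_pos":[0.022,0.0265,0.001],"twist":[0,0,0],"gripper":1},{"delta_pos":[0.022,0.0265,0.001],"twist":[0,0,0],"gripper":1},{"delta_pos":[0.022,0.0265,0.001],"twist":[0,0,0],"gripper":1},{"delta_pos":[0.022,0.0265,0.001],"twist":[0,0,0],"gripper":1},{"delta_pos":[0.022,0.0265,0.001],"twist":[0,0,0],"gripper":1},{"delta_pos":[0.022,0.0265,0.001],"twist":[0,0,0],"gripper":1},{"delta_pos":[0.022,0.0265,0.001],"twist":[0,0,0],"gripper":1},{"delta_pos":[0.022,0.0265,0.001],"twist":[0,0,0],"gripper":1},{"delta_pos":[0.022,0.0265,0.001],"twist":[0,0,0],"gripper":1},{"delta_pos":[0.022,0.0265,0.001],"twist":[0,0,0],"gripper":1},{"delta_pos":[0.022,0.0265,0.001],"twist":[0,0,0],"gripper":1},{"delta_pos":[0,0,0],"twist":[0,0,-0.11],"gripper":1}]' 60; python3 - <<'E'
from h import *
from bench import robot
print(togo(robot.read_state(),[0.44,-0.03,0.21],0.078))
E
```

```text
time_s: 1.97
ee_pos: [0.4382, -0.029, 0.2112]
eef_rot: [-3.139, -0.008, -0.111]
ft_force: [0.4, 0.6, -0.3]
width: -0.0
(array([0.0019, 0.0008, 0.0012]), array([-0.0015, -0.0078, -0.1895]))
```

```bash
python3 -m handwheel '[{"delta_pos":[0,0,0],"twist":[0,0,-0.1],"gripper":1},{"delta_pos":[0,0,0],"twist":[0,-0.008,-0.09],"gripper":1},{"delta_pos":[0,0,0],"twist":[0,0,0],"gripper":1}]'; python3 - <<'E'
from h import *
from bench import robot
import pickle
c=robot.capture("wrist"); cv2.imwrite("pics/w1.png",c["color"]); pickle.dump(cam(c),open("w1.pkl","wb"))
print(togo(robot.read_state(),[0.44,-0.03,0.21],0.078))
E
```

```text
time_s: 2.22
ee_pos: [0.4384, -0.033, 0.2106]
eef_rot: [-3.141, 0.002, 0.083]
ft_force: [0.1, -0.9, 1.1]
width: 0.001
(array([ 0.0019, -0.0027,  0.0007]), array([-0.0008,  0.0014,  0.0011]))
```

View pics/w1.png

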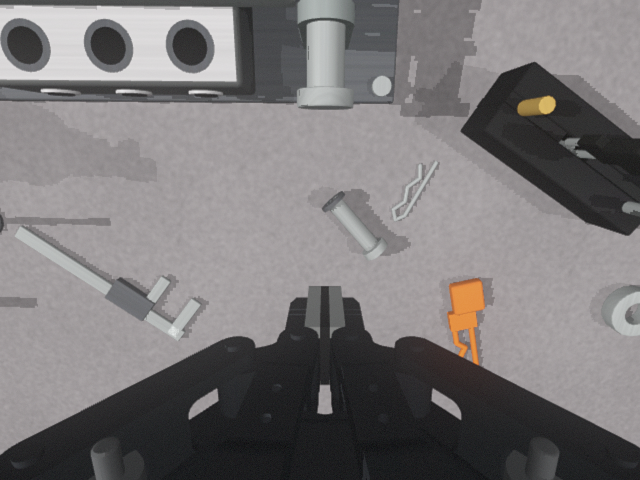

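```bash
cat >> h.py <<'E'
def ray(c,u,z):
    Rc=R.from_rotvec(c["r"]).as_matrix(); o=-Rc.T@c["t"]
    d=Rc.T@np.linalg.inv(c["K"])@np.array([u[0],u[1],1.]); return (o+d*(z-o[2])/d[2]).round(4)
E
python3 - <<'E'
from h import *
import pickle
w=pickle.load(open("w1.pkl","rb"))
print("cam",-R.from_rotvec(w["r"]).as_matrix().T@w["t"])
print(ray(w,(325.5,88),.1),ray(w,(325.5,106),.08),ray(w,(325.5,106),.1))
print("pin shaft",ray(w,(325.5,50),.093), ray(w,(325.5,20),.099),"l/r",ray(w,(297,95),.08),ray(w,(354,95),.08))
print("base corner",ray(w,(395,100),.012),"head corner",ray(w,(238,82),.07),"yellow",ray(w,(545,104),.09))
S=np.array([0.6011,-0.0202,.0782])
for l in [(-80,0,80),(-65,-60,12),(-60,60,70),(-23,0,99)]: print(l,T(S,np.array(l)/1000.).round(4),proj(w,T(S,np.array(l)/1000.)).round(1))
E
```

```text
cam [ 0.5086966  -0.02752329  0.35210891]
[ 0.5378 -0.0256  0.1   ] [ 0.5284 -0.0264  0.08  ] [ 0.527  -0.0265  0.1   ]
pin shaft [ 0.5613 -0.0237  0.093 ] [ 0.5767 -0.0223  0.099 ] l/r [ 0.534 -0.006  0.08 ] [ 0.5373 -0.0456  0.08  ]
base corner [ 0.5433 -0.0863  0.012 ] head corner [0.5401 0.0374 0.07  ] yellow [ 0.5413 -0.1741  0.09  ]
(-80, 0, 80) [[ 0.5213 -0.0264  0.08  ]] [[324.7 116.6]]
(-65, -60, 12) [[ 0.541  -0.0851  0.012 ]] [[393.3 102.7]]
(-60, 60, 70) [[0.5366 0.0349 0.07  ]] [[241.3  87.5]]
(-23, 0, 99) [[ 0.5782 -0.022   0.099 ]] [[325.1  17.2]]
```

```bash
python3 -m handwheel '[{"delta_pos":[0.01,0,0.035],"twist":[0,0,0],"gripper":1},{"delta_pos":[0.015,0,0.036],"twist":[0,0,0],"gripper":1},{"delta_pos":[0.015,0,0.036],"twist":[0,0,0],"gripper":1},{"delta_pos":[0.013,0,0.036],"twist":[0,0,0],"gripper":1},{"delta_pos":[0.01,0,0],"twist":[0,0,0],"gripper":1},{"delta_pos":[0,0,0],"twist":[0,0,0],"gripper":1}]' 100; python3 - <<'E'
from h import *
from bench import robot
c=robot.capture("wrist"); cv2.imwrite("pics/w2.png",c["color"])
print(togo(robot.read_state(),[0.516,-0.0268,0.066],0.078))
E
```

```text
time_s: 2.77
ee_pos: [0.5056, -0.026, 0.0667]
eef_rot: [-3.138, -0.011, 0.062]
ft_force: [-0.5, 0.1, 0.6]
width: -0.001
(array([ 0.0118,  0.0017, -0.0002]), array([-0.004 , -0.0086, -0.0158]))
```

View pics/w2.png

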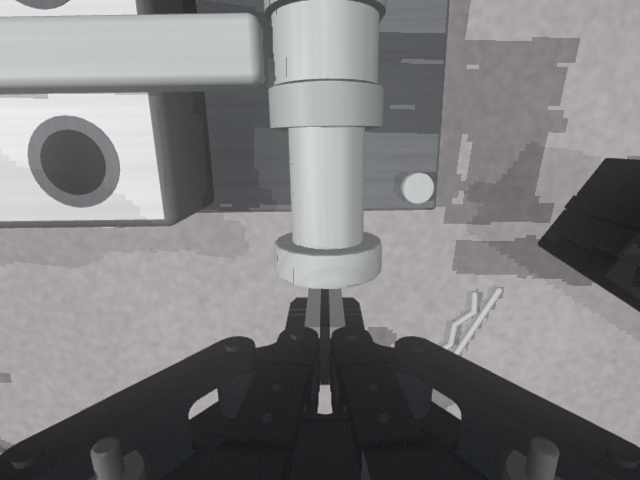

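The fingers stand centred just short of the pin head (head 275–382, fingers about 325). I'll push now.

```bash
python3 -m handwheel '[{"delta_pos":[0.006,0.001,0],"twist":[0,0,-0.016],"gripper":1},{"delta_pos":[0.005,0,0],"twist":[0,0,0],"gripper":1},{"delta_pos":[0.005,0,0],"twist":[0,0,0],"gripper":1},{"delta_pos":[0.005,0,0],"twist":[0,0,0],"gripper":1},{"delta_pos":[0.005,0,0],"twist":[0,0,0],"gripper":1}]'
```

```text
time_s: 3.23
ee_pos: [0.5292, -0.0242, 0.068]
eef_rot: [-3.137, -0.006, 0.077]
ft_force: [-4.1, -0.3, -1.2]
width: 0.0
```

```bash
python3 -m handwheel '[{"delta_pos":[0.005,0,0],"twist":[0,0,0],"gripper":1},{"delta_pos":[0.005,0,0],"twist":[0,0,0],"gripper":1},{"delta_pos":[0.005,0,0],"twist":[0,0,0],"gripper":1},{"delta_pos":[0.004,0,0],"twist":[0,0,0],"gripper":1}]'
```

```text
time_s: 3.57
ee_pos: [0.5492, -0.0228, 0.0679]
eef_rot: [-3.136, -0.004, 0.076]
ft_force: [-4.0, -0.5, -0.6]
width: -0.002
```

```bash
python3 -m handwheel '[{"delta_pos":[0.002,0,0],"twist":[0,0,0],"gripper":1},{"delta_pos":[0.002,0,0],"twist":[0,0,0],"gripper":1}]'
```

```text
time_s: 3.73
ee_pos: [0.5541, -0.0224, 0.0678]
eef_rot: [-3.136, -0.004, 0.076]
ft_force: [-4.0, -0.0, -1.0]
width: 0.002
```

```bash
python3 -m handwheel '[{"delta_pos":[0.002,0,0],"twist":[0,0,0],"gripper":1}]'
```

```text
time_s: 3.82
ee_pos: [0.5553, -0.0224, 0.0676]
eef_rot: [-3.137, -0.001, 0.076]
ft_force: [-15.4, -0.0, 4.7]
width: 0.001
```

```bash
python3 -m handwheel '[{"delta_pos":[0.002,0,0],"twist":[0,0,0],"gripper":1}]'
```

```text
time_s: 3.9
ee_pos: [0.5552, -0.0226, 0.0674]
eef_rot: [-3.137, 0.005, 0.076]
ft_force: [-19.9, 1.7, 7.8]
width: 0.001
```

The pin stopped hard at TCP x 0.555, as the fit predicted. Backing off, rising and turning towards the rack.

```bash
python3 -m handwheel '[{"delta_pos":[-0.02,0,0],"twist":[0,0,0],"gripper":1},{"delta_pos":[0,0,-0.04],"twist":[0,0,0],"gripper":1},{"delta_pos":[0,0,-0.041],"twist":[0,0,0],"gripper":-1},{"delta_pos":[0,0,-0.041],"twist":[0,0,0],"gripper":-1},{"delta_pos":[0,0,-0.041],"twist":[0,0,0],"gripper":-1}]' 30
python3 -m handwheel '[{"delta_pos":[-0.003,0.0117,-0.002],"twist":[0,0,0.12],"gripper":-1},{"delta_pos":[-0.0015,0.0119,-0.002],"twist":[0,0,0.12],"gripper":-1},{"delta_pos":[0,0.012,0],"twist":[0,0,0.12],"gripper":-1},{"delta_pos":[0.0014,0.0119,0],"twist":[0,0,0.12],"gripper":-1},{"delta_pos":[0.0028,0.0117,0],"twist":[0,0,0.12],"gripper":-1},{"delta_pos":[0.0042,0.0112,0],"twist":[0,0,0.12],"gripper":-1},{"delta_pos":[0.0055,0.0107,0],"twist":[0,0,0.12],"gripper":-1},{"delta_pos":[0.0068,0.0099,0],"twist":[0,0,0.12],"gripper":-1},{"delta_pos":[0.0079,0.009,0],"twist":[0,0,0.12],"gripper":-1},{"delta_pos":[0.0089,0.008,0],"twist":[0,0,0.12],"gripper":-1},{"delta_pos":[0.0098,0.0069,0],"twist":[0,0,0.12],"gripper":-1},{"delta_pos":[0.0106,0.0057,0],"twist":[0,0,0.12],"gripper":-1},{"delta_pos":[0.0112,0.0044,0],"twist":[0,0,0.12],"gripper":-1},{"delta_pos":[0.0116,0.003,0],"twist":[0,0,0.12],"gripper":-1},{"delta_pos":[0.0119,0.0016,0],"twist":[0,0,0.12],"gripper":-1},{"delta_pos":[0.012,0,0],"twist":[0,0,0.12],"gripper":-1},{"delta_pos":[0.012,-0.001,0],"twist":[0,0,0.12],"gripper":-1},{"delta_pos":[0.0117,-0.0027,0],"twist":[0,0,0.09],"gripper":-1}]'
python3 - <<'E'
from h import *
from bench import robot
import pickle
c=robot.capture("wrist"); cv2.imwrite("pics/w3.png",c["color"]); pickle.dump(cam(c),open("w3.pkl","wb"))
print(togo(robot.read_state(),[0.509,-0.236,0.24],-2.054))
E
```

```text
time_s: 4.32
ee_pos: [0.5306, -0.0262, 0.2201]
eef_rot: [-3.141, 0.026, 0.076]
ft_force: [1.2, -0.1, 0.8]
width: 0.42
time_s: 5.82
ee_pos: [0.5122, -0.2493, 0.2638]
eef_rot: [-3.071, 0.034, -2.137]
ft_force: [0.3, 0.1, 0.4]
width: 0.996
(array([-0.0103,  0.0121,  0.0236]), array([-0.0723,  0.0302, -0.0898]))
```

View pics/w3.png

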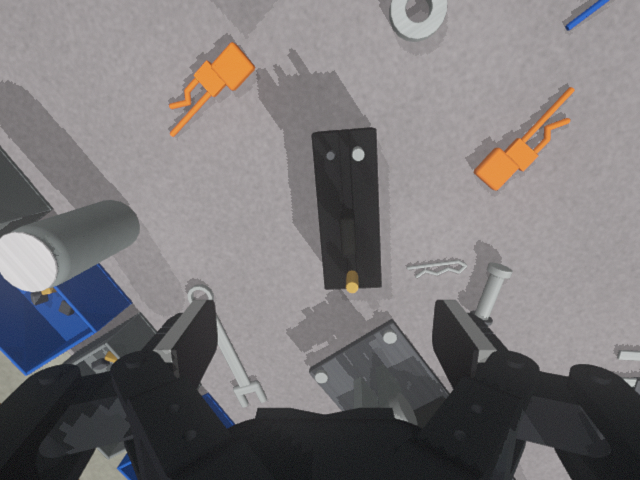

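The rack is at about (350,210), with the grip near (348,207), yellow at (352,284) and silver at (358,154). I'll enlarge it.

```bash
python3 - <<'E'
import cv2
t=cv2.imread("pics/w3.png"); t=cv2.convertScaleAbs(t,alpha=2.2,beta=10)
cv2.imwrite("pics/c5.png",cv2.resize(t[120:300,290:410],None,fx=3.3,fy=3.3,interpolation=cv2.INTER_CUBIC))
cv2.imwrite("pics/c6.png",cv2.resize(t[170:250,310:390],None,fx=7,fy=7,interpolation=cv2.INTER_CUBIC))
E
```

```text
(no output)
```

View pics/c5.png

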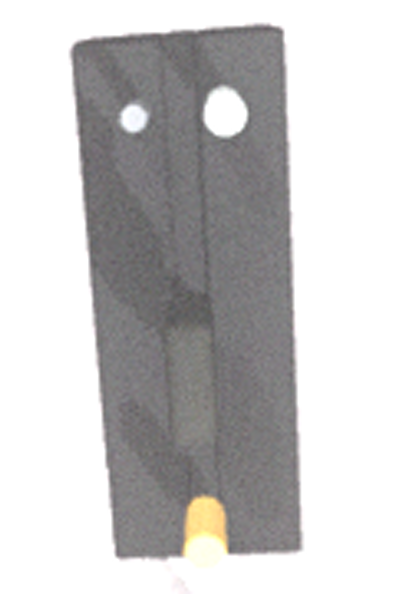

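View pics/c6.png

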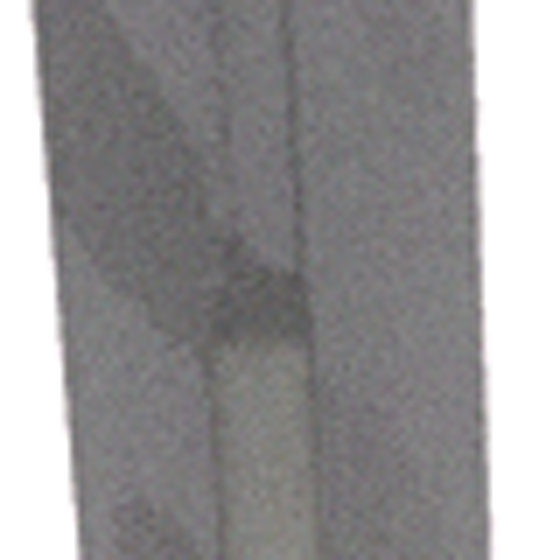

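```bash
python3 - <<'E'
from h import *
import pickle
w=pickle.load(open("w3.pkl","rb"))
o=[(w,(80,-30,55),(381.3,286.7)),(w,(80,30,55),(325.8,288)),(w,(-80,30,55),(312.7,132.9)),(w,(-80,-30,55),(375.6,128.7))]
q,r=fit(o,[.51,-.235,1.09]); print(q.round(4),r.round(1).tolist())
f=lambda x,y:(290+x/3.3,120+y/3.3)
g=[(w,(-16,6,125),f(165,325)),(w,(-16,-6,125),f(213,323)),(w,(16,6,125),f(176,445)),(w,(16,-6,125),f(215,447))]
q2,r2=fit(g,[.51,-.235,1.09]); print("grip",q2.round(4),r2.round(1).tolist())
print("yel",ray(w,(352,287),.09),"sil",ray(w,(358,154),.09))
print([proj(w,T(q,np.array(l)/1000.))[0].round(1).tolist() for l in [(0,0,125),(-16,0,125),(60,0,90),(-60,0,90)]])
E
```

```text
[ 0.5502 -0.2589  0.9548] [[-109.3, -0.2], [2.6, 2.7], [24.6, -0.7], [-103.2, 0.1]]
grip [ 0.5161 -0.2372  1.023 ] [[8.8, -0.9], [-21.1, -0.3], [5.5, 1.1], [-21.1, 0.4]]
yel [ 0.5399 -0.1815  0.09  ] sil [ 0.4726 -0.2828  0.09  ]
[[291.1, 236.0], [291.4, 216.8], [295.7, 285.4], [298.9, 156.1]]
```

```bash
python3 - <<'E'
from h import *
import pickle
w=pickle.load(open("w3.pkl","rb"))
o=[(w,(80,30,55),(381.3,286.7)),(w,(80,-30,55),(325.8,288)),(w,(-80,-30,55),(312.7,132.9)),(w,(-80,30,55),(375.6,128.7))]
q,r=fit(o,[.51,-.235,1.09]); print(q.round(4),r.round(1).tolist())
f=lambda x,y:(290+x/3.3,120+y/3.3)
g=[(w,(-16,-6,125),f(165,325)),(w,(-16,6,125),f(213,323)),(w,(16,-6,125),f(176,445)),(w,(16,6,125),f(215,447))]
q2,r2=fit(g,[.51,-.235,1.09]); print("grip",q2.round(4),r2.round(1).tolist())
print("yel",ray(w,(352,287),.09),"sil",ray(w,(358,154),.09))
print([proj(w,T(q,np.array(l)/1000.))[0].round(1).tolist() for l in [(0,0,125),(-16,0,125),(60,0,90),(-60,0,90)]])
E
```

```text
[ 0.5111 -0.2349  1.081 ] [[1.0, 1.5], [-1.1, 2.6], [-1.6, -0.5], [1.3, -1.6]]
grip [ 0.5114 -0.2343  1.0661] [[-0.4, -0.5], [0.4, -0.6], [-1.7, 1.4], [1.3, 0.2]]
yel [ 0.5399 -0.1815  0.09  ] sil [ 0.4726 -0.2828  0.09  ]
[[348.2, 236.3], [347.0, 216.8], [352.3, 286.2], [344.3, 155.5]]
```

```bash
python3 -m handwheel '[{"delta_pos":[-0.005,0.006,0.03],"twist":[-0.07,0.03,-0.08],"gripper":-1},{"delta_pos":[-0.005,0.006,0.03],"twist":[0,0,0],"gripper":-1},{"delta_pos":[0,0,0.02],"twist":[0,0,0],"gripper":-1},{"delta_pos":[0,0,0],"twist":[0,0,0],"gripper":-1}]'; python3 - <<'E'
from h import *
from bench import robot
print(togo(robot.read_state(),[0.511,-0.2347,0.09],-2.0636))
E
```

```text
time_s: 6.2
ee_pos: [0.5141, -0.2395, 0.1866]
eef_rot: [-3.125, 0.002, -2.061]
ft_force: [-0.6, 0.2, -0.9]
width: 1.003
(array([-0.0026,  0.0066,  0.0965]), array([-0.0166,  0.0023,  0.0023]))
```

```bash
python3 -m handwheel '[{"delta_pos":[-0.0026,0.005,0.02],"twist":[-0.0166,0.002,0.002],"gripper":-1},{"delta_pos":[0,0,0.025],"twist":[0,0,0],"gripper":-1},{"delta_pos":[0,0,0.02],"twist":[0,0,0],"gripper":-1},{"delta_pos":[0,0,0],"twist":[0,0,0],"gripper":-1}]'; python3 - <<'E'
from h import *
from bench import robot
c=robot.capture("wrist"); cv2.imwrite("pics/w4.png",cv2.convertScaleAbs(c["color"],alpha=1.8,beta=10)); 
s=robot.read_state()
print(s["ee_pos"],s["eef_rot"],togo(s,[0.511,-0.2347,0.09],-2.0636))
E
```

```text
time_s: 6.53
ee_pos: [0.5165, -0.2364, 0.1274]
eef_rot: [-3.126, 0.002, -2.06]
ft_force: [-1.2, -0.0, -1.1]
width: 0.999
[ 0.51732574 -0.23703352  0.13019961] [-3.12297764e+00  1.94127436e-03 -2.05952656e+00] (array([0.001 , 0.0074, 0.0401]), array([-0.0186,  0.002 ,  0.0041]))
```

View pics/w4.png

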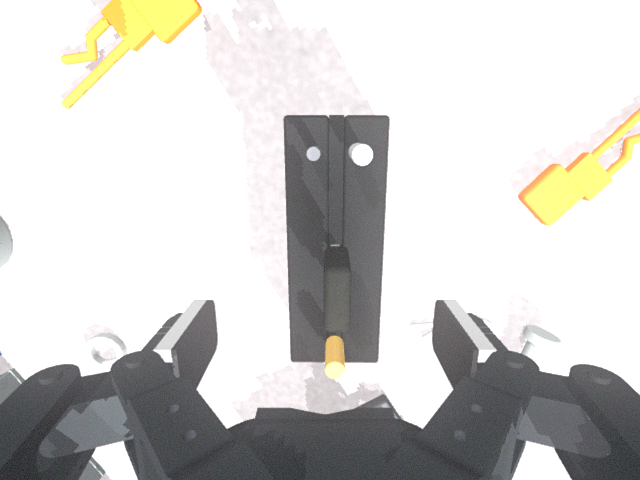

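Grip top at (337,255–335) and finger midline at 325, which agrees with the computed 7 mm offset in tool y. Descending.

```bash
python3 -m handwheel '[{"delta_pos":[0.001,0.0074,0.01],"twist":[-0.0186,0.002,0.004],"gripper":-1},{"delta_pos":[0,0,0.01],"twist":[0,0,0],"gripper":-1},{"delta_pos":[0,0,0.01],"twist":[0,0,0],"gripper":-1},{"delta_pos":[0,0,0],"twist":[0,0,0],"gripper":-1}]'; python3 - <<'E'
from h import *
from bench import robot
for i in range(3):
    s=robot.read_state(); print(s["ee_pos"],togo(s,[0.511,-0.2347,0.09],-2.0636))
E
```

```text
time_s: 6.92
ee_pos: [0.5138, -0.2355, 0.1058]
eef_rot: [-3.131, 0.002, -2.063]
ft_force: [-0.2, 0.2, -0.3]
width: 1.002
[ 0.51378823 -0.23553597  0.10584685] (array([0.0006, 0.003 , 0.0158]), array([-0.0104,  0.0022,  0.0007]))
[ 0.51378823 -0.23553597  0.10584685] (array([0.0006, 0.003 , 0.0158]), array([-0.0104,  0.0022,  0.0007]))
[ 0.51378823 -0.23553597  0.10584685] (array([0.0006, 0.003 , 0.0158]), array([-0.0104,  0.0022,  0.0007]))
```

```bash
python3 -m handwheel '[{"delta_pos":[0.001,0.003,0.008],"twist":[-0.012,0.002,0],"gripper":-1},{"delta_pos":[0,0.001,0.007],"twist":[-0.003,0,0],"gripper":-1},{"delta_pos":[0,0,0.003],"twist":[0,0,0],"gripper":-1}]'; python3 - <<'E'
from h import *
from bench import robot
c=robot.capture("wrist"); cv2.imwrite("pics/w5.png",cv2.convertScaleAbs(c["color"],alpha=1.6,beta=10)); 
s=robot.read_state(); print(s["ee_pos"],togo(s,[0.511,-0.2347,0.09],-2.0636))
E
```

```text
time_s: 7.17
ee_pos: [0.5104, -0.2349, 0.0881]
eef_rot: [3.139, 0.0, -2.063]
ft_force: [-0.1, 0.5, -0.8]
width: 0.998
[ 0.51008159 -0.23473854  0.08747131] (array([-0.0005, -0.0008, -0.0025]), array([0.0039, 0.0002, 0.0009]))
```

View pics/w5.png

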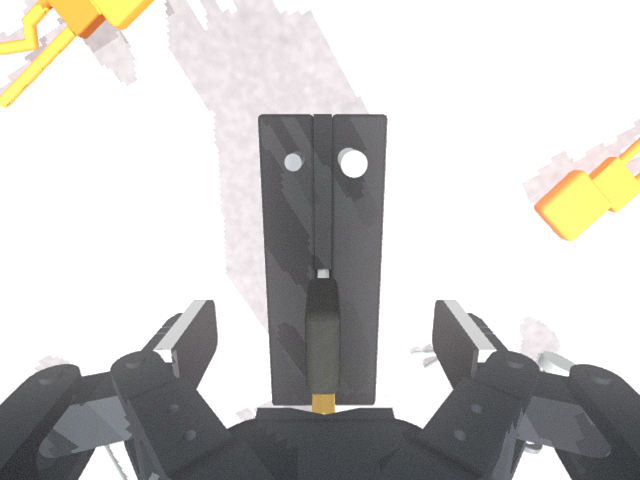

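The grip (306–340) is centred between the pads. Closing.

```bash
python3 -m handwheel '[{"delta_pos":[-0.0005,0,-0.001],"twist":[0.002,0,0],"gripper":1},{"delta_pos":[0,0,0],"twist":[0,0,0],"gripper":1},{"delta_pos":[0,0,0],"twist":[0,0,0],"gripper":1},{"delta_pos":[0,0,0],"twist":[0,0,0],"gripper":1},{"delta_pos":[0,0,0],"twist":[0,0,0],"gripper":1},{"delta_pos":[0,0,0],"twist":[0,0,0],"gripper":1},{"delta_pos":[0,0,0],"twist":[0,0,0],"gripper":1},{"delta_pos":[0,0,0],"twist":[0,0,0],"gripper":1}]' 70
```

```text
time_s: 7.88
ee_pos: [0.5108, -0.2345, 0.0894]
eef_rot: [3.141, 0.0, -2.063]
ft_force: [-0.4, 0.1, -0.8]
width: 0.132
```

```bash
python3 -m handwheel '[{"delta_pos":[0,0,-0.01],"twist":[0,0,0],"gripper":1},{"delta_pos":[0,0,-0.015],"twist":[0,0,0],"gripper":1},{"delta_pos":[0,0,-0.015],"twist":[0,0,0],"gripper":1}]'; python3 -m handwheel '[{"delta_pos":[0,0,-0.02],"twist":[0,0,0],"gripper":1},{"delta_pos":[0,0,-0.025],"twist":[0,0,0],"gripper":1},{"delta_pos":[0,0,-0.025],"twist":[0,0,0],"gripper":1},{"delta_pos":[0,0,-0.025],"twist":[0,0,0],"gripper":1}]'; python3 - <<'E'
from h import *
from bench import robot
c=robot.capture("scene"); cv2.imwrite("pics/s6.png",cv2.resize(c["color"][190:320,220:420],None,fx=4,fy=4,interpolation=cv2.INTER_CUBIC))
E
```

```text
time_s: 8.13
ee_pos: [0.5102, -0.2343, 0.1278]
eef_rot: [3.138, -0.001, -2.063]
ft_force: [1.8, -0.5, -0.3]
width: 0.132
time_s: 8.47
ee_pos: [0.5088, -0.234, 0.2261]
eef_rot: [3.133, -0.002, -2.063]
ft_force: [0.8, 0.2, 0.0]
width: 0.133
```

View pics/s6.png

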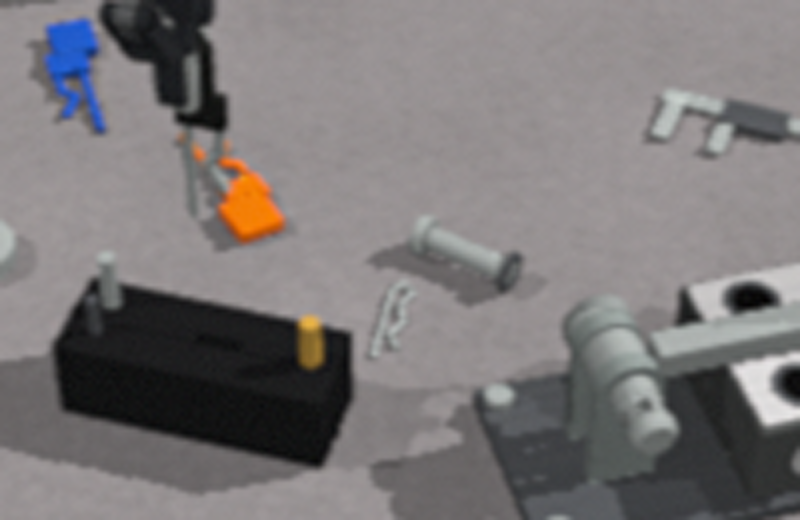

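The cotter hangs from the gripper and the pin is home. The cross hole shows at crop (645,405), which is scene px (381,291). Next I'll zoom in on it in both cameras.

```bash
python3 - <<'E'
from h import *
from bench import robot
import pickle
C={}
for n in("scene","top"):
    c=robot.capture(n); C[n]=cam(c)
    x,y=(360,265) if n=="scene" else (265,140)
    im=c["color"][y:y+45,x:x+45]; cv2.imwrite(f"pics/{n}7.png",cv2.resize(im,None,fx=12,fy=12,interpolation=cv2.INTER_CUBIC))
S=np.array([0.6011,-0.0202,.0782])
for n,(x,y) in (("scene",(360,265)),("top",(265,140))):
  for th in (-.65,-.3,0,.3,.65):
    P=T(S,[[.042,-.0115*np.sin(th),.080+.0115*np.cos(th)]])
    print(n,th,((proj(C[n],P)[0]-[x,y]+.5)*12-.5).round(0))
  print(n,"end axis",((proj(C[n],T(S,[[.059,0,.08],[.023,0,.08]]))-[x,y]+.5)*12-.5).round(0).tolist())
pickle.dump(C,open("C.pkl","wb"))
E
```

```text
scene -0.65 [298. 309.]
scene -0.3 [280. 306.]
scene 0 [262. 308.]
scene 0.3 [243. 313.]
scene 0.65 [223. 325.]
scene end axis [[292.0, 422.0], [218.0, 277.0]]
top -0.65 [210. 227.]
top -0.3 [230. 222.]
top 0 [250. 220.]
top 0.3 [270. 219.]
top 0.65 [292. 220.]
top end axis [[247.0, 140.0], [264.0, 344.0]]
```

View pics/scene7.png

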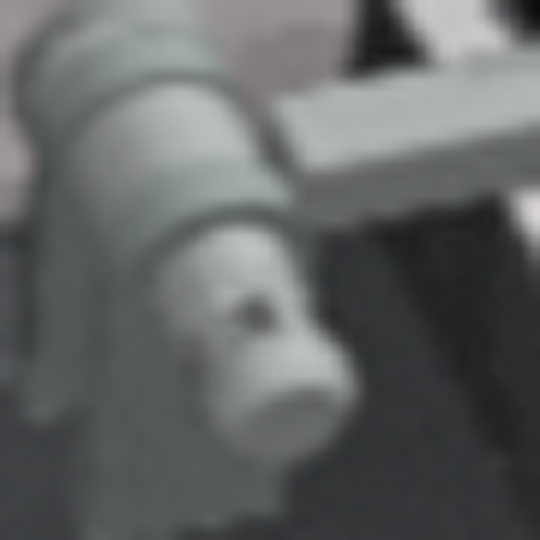

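View pics/top7.png

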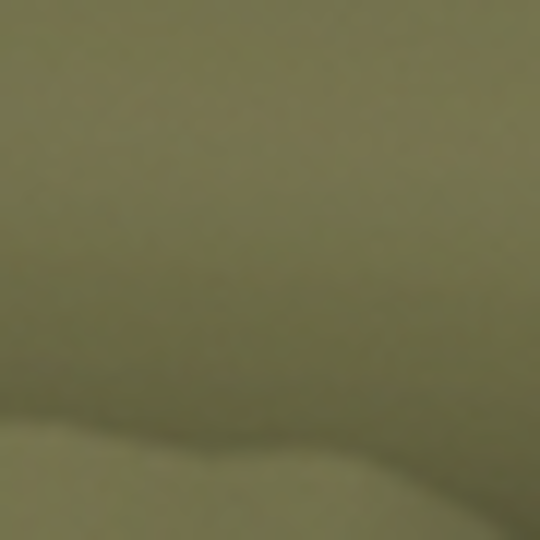

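```bash
python3 -m handwheel '[{"delta_pos":[-0.02,-0.001,-0.003],"twist":[0,0,0],"gripper":1},{"delta_pos":[-0.032,-0.002,-0.002],"twist":[0,0,0],"gripper":1},{"delta_pos":[-0.032,-0.002,-0.002],"twist":[0,0,0],"gripper":1},{"delta_pos":[-0.032,-0.002,-0.002],"twist":[0,0,0],"gripper":1},{"delta_pos":[-0.032,-0.002,0],"twist":[0,0,0],"gripper":1},{"delta_pos":[-0.032,-0.002,0],"twist":[0,0,0],"gripper":1},{"delta_pos":[-0.032,-0.002,0],"twist":[0,0,0],"gripper":1},{"delta_pos":[-0.015,-0.001,0],"twist":[0,0,0],"gripper":1},{"delta_pos":[0,0,0],"twist":[0,0,-0.114],"gripper":1},{"delta_pos":[0,0,0],"twist":[0,0,-0.114],"gripper":1},{"delta_pos":[0,0,0],"twist":[0,0,-0.114],"gripper":1},{"delta_pos":[0,0,0],"twist":[0,0,-0.114],"gripper":1},{"delta_pos":[0,0,0],"twist":[0,0,-0.1],"gripper":1},{"delta_pos":[0,0,0],"twist":[0,0,0],"gripper":1}]';  python3 - <<'E'
from h import *
from bench import robot
import pickle
c=robot.capture("wrist"); cv2.imwrite("pics/w8.png",c["color"]); s=robot.read_state(); pickle.dump((cam(c),s),open("w8.pkl","wb"))
print(s["ee_pos"],s["eef_rot"],togo(s,[0.643,-0.0169,0.2],-1.4926))
E
```

```text
time_s: 9.78
ee_pos: [0.6293, -0.0308, 0.2241]
eef_rot: [3.115, 0.004, -1.483]
ft_force: [-0.1, -0.2, -0.7]
width: 0.133
[ 0.62922396 -0.03077022  0.22397796] [ 3.11486948  0.00415051 -1.48775006] (array([-0.0126, -0.0155,  0.0236]), array([0.0267, 0.0041, 0.0049]))
```

View pics/w8.png

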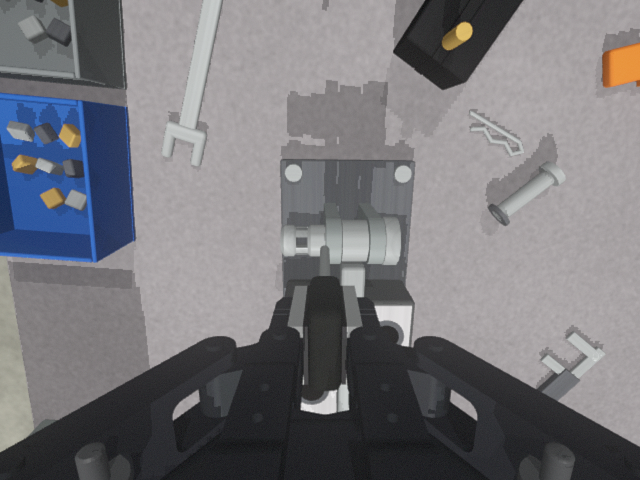

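The wrist view shows the cross hole at about (301,240), the leg tip at about (325,248) and the pin end at left (285). I'll zoom in.

```bash
python3 - <<'E'
from h import *
import pickle
w,s=pickle.load(open("w8.pkl","rb"))
im=cv2.imread("pics/w8.png")[205:295,270:350]; cv2.imwrite("pics/c8.png",cv2.resize(im,None,fx=8,fy=8,interpolation=cv2.INTER_CUBIC)[:600])
S=np.array([0.6011,-0.0202,.0782])
for th in (-.65,-.3,0,.3,.65):
    print(th,((proj(w,T(S,[[.042,-.011*np.sin(th),.080+.011*np.cos(th)]]))[0]-[270,205]+.5)*8).round(0))
print(((proj(w,T(S,[[.059,0,.093],[.059,0.013,.08],[.059,-0.013,.08],[.023,0,.099]]))-[270,205]+.5)*8).round(0).tolist())
r,p=tool(s); print("tip",((proj(w,p+r.apply([0,0,.0815]))-[270,205]+.5)*8).round(0))
E
```

```text
-0.65 [259. 379.]
-0.3 [258. 352.]
0 [257. 322.]
0.3 [257. 289.]
0.65 [258. 251.]
[[82.0, 328.0], [97.0, 411.0], [91.0, 166.0], [453.0, 347.0]]
tip [[446. 362.]]
```

View pics/c8.png

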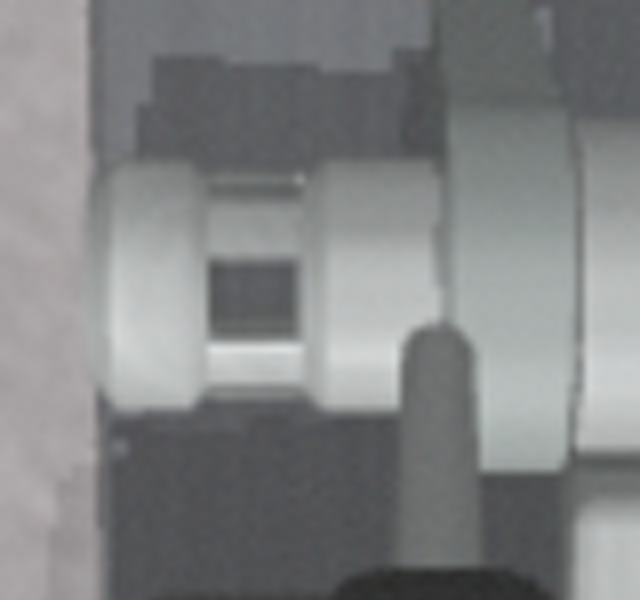

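The hole centre is at crop (254,299) and the pin silhouette matches the fit. That puts the pin's turn at about 0.19 rad, with the mouth about 2 mm towards stand -y. I'll bring the tip above it and look again.

```bash
cat >> h.py <<'E'
S=np.array([0.6011,-0.0202,.0782]); YAW=0.0782-np.pi/2
def tipgo(s,stand_mm,t=(.0004,-.0007,.0815),roll=0,pitch=0):
    "delta in current tool axes to bring tip to stand point with upright tool"
    r,p=tool(s); rt=R.from_euler('xyz',[np.pi,0,YAW])
    P=T(S,np.array(stand_mm)/1000.)[0]-rt.apply(t)
    d=r.inv().apply(P-p); tw=(r.inv()*rt).as_rotvec()
    tip=p+r.apply(t); c,q=np.cos(S[2]),np.sin(S[2]); e=tip-[S[0],S[1],0]
    print("tip in stand mm",(1000*np.array([c*e[0]+q*e[1],-q*e[0]+c*e[1],e[2]])).round(1),"force",s["ft_force"].round(1))
    print("delta",d.round(4),"twist",tw.round(4))
E
python3 -c "
from h import *; from bench import robot
tipgo(robot.read_state(),(42.3,-2.4,115))"
```

```text
tip in stand mm [ 25.7 -12.8 142.5] force [ 0.2  0.4 -1.2]
delta [-0.0106 -0.0152  0.0271] twist [0.0267 0.0041 0.0049]
```

```bash
python3 -m handwheel '[{"delta_pos":[-0.0106,-0.0152,0.01],"twist":[0.027,0.004,0.005],"gripper":1},{"delta_pos":[0,0,0.015],"twist":[0,0,0],"gripper":1},{"delta_pos":[0,0,0],"twist":[0,0,0],"gripper":1}]';  python3 -c "
from h import *; from bench import robot
tipgo(robot.read_state(),(42.3,-2.4,105))"
```

```text
time_s: 10.08
ee_pos: [0.6434, -0.0195, 0.1978]
eef_rot: [-3.14, 0.0, -1.505]
ft_force: [-0.2, -0.5, -2.7]
width: 0.129
tip in stand mm [ 43.   -3.  116.3] force [-0.2 -0.5 -2.7]
delta [-0.0006  0.0006  0.0113] twist [-0.0012  0.     -0.0126]
```

```bash
python3 -m handwheel '[{"delta_pos":[-0.0006,0.0006,0.008],"twist":[-0.001,0,-0.0126],"gripper":1},{"delta_pos":[0,0,0.004],"twist":[0,0,0],"gripper":1},{"delta_pos":[0,0,0],"twist":[0,0,0],"gripper":1}]';  python3 - <<'E'
from h import *
from bench import robot
import pickle
c=robot.capture("wrist"); s=robot.read_state(); w=cam(c); pickle.dump((w,s),open("w9.pkl","wb"))
cv2.imwrite("pics/c9.png",cv2.resize(c["color"][170:270,275:375],None,fx=6,fy=6,interpolation=cv2.INTER_CUBIC))
tipgo(s,(42.3,-2.4,95))
f=lambda P:((proj(w,P)-[275,170]+.5)*6).round(0).tolist()
r,p=tool(s)
print("tip",f(p+r.apply([.0004,-.0007,.0815])),"hole th=.19",f(T(S,[[.0423,-.0024,.0908]])),"sil",f(T(S,[[.059,.013,.08],[.059,-.013,.08]])))
E
```

```text
time_s: 10.33
ee_pos: [0.6423, -0.0196, 0.1853]
eef_rot: [3.141, -0.0, -1.497]
ft_force: [-0.5, 0.3, -0.8]
width: 0.134
tip in stand mm [ 41.7  -3.1 104. ] force [ 0.2 -0.  -1.3]
delta [-0.0006 -0.0005  0.009 ] twist [ 0.0009 -0.0005 -0.0041]
tip [[297.0, 478.0]] hole th=.19 [[292.0, 449.0]] sil [[153.0, 547.0], [148.0, 335.0]]
```

View pics/c9.png

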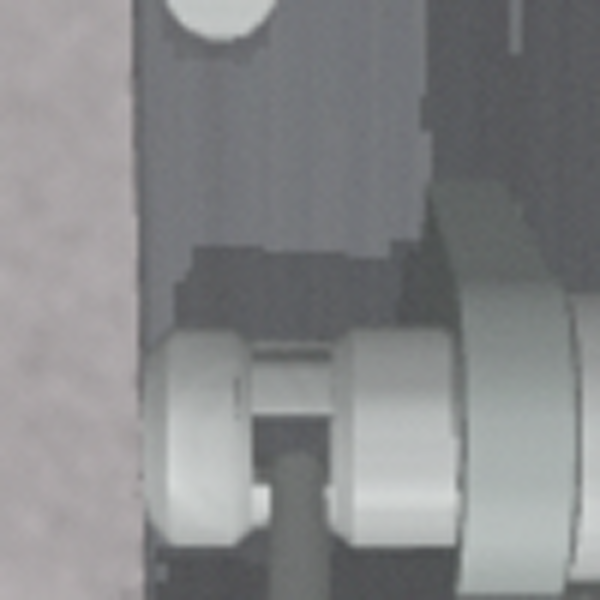

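Tip (299,~480) and hole (292,450) both match the prediction to within 3 crop px. Descending.

```bash
python3 -m handwheel '[{"delta_pos":[-0.0008,-0.0007,0.004],"twist":[0.001,0,-0.004],"gripper":1},{"delta_pos":[0,0,0.004],"twist":[0,0,0],"gripper":1},{"delta_pos":[0,0,0],"twist":[0,0,0],"gripper":1}]';  python3 -c "
from h import *; from bench import robot
tipgo(robot.read_state(),(42.3,-2.4,92))"
```

```text
time_s: 10.63
ee_pos: [0.6434, -0.019, 0.1784]
eef_rot: [-3.139, -0.0, -1.494]
ft_force: [0.7, 0.2, -1.5]
width: 0.134
tip in stand mm [43.2 -2.6 96.9] force [ 0.7  0.2 -1.5]
delta [-0.0002  0.0007  0.0049] twist [-0.0024 -0.0005 -0.0011]
```

```bash
python3 -m handwheel '[{"delta_pos":[-0.0002,0.0007,0.003],"twist":[-0.002,0,-0.001],"gripper":1},{"delta_pos":[0,0,0.003],"twist":[0,0,0],"gripper":1},{"delta_pos":[0,0,0.001],"twist":[0,0,0],"gripper":1}]';  python3 -c "
from h import *; from bench import robot
tipgo(robot.read_state(),(42.3,-2.4,88))"
```

```text
time_s: 10.88
ee_pos: [0.6429, -0.0189, 0.1716]
eef_rot: [-3.14, -0.0, -1.493]
ft_force: [0.0, 0.6, -0.7]
width: 0.13
tip in stand mm [42.6 -2.4 90.1] force [ 0.   0.6 -0.7]
delta [-0.      0.0002  0.0021] twist [-0.0014 -0.0005 -0.0003]
```

```bash
python3 -m handwheel '[{"delta_pos":[0,0.0002,0.002],"twist":[-0.001,0,0],"gripper":1},{"delta_pos":[0,0,0.002],"twist":[0,0,0],"gripper":1}]';  python3 - <<'E'
from h import *
from bench import robot
c=robot.capture("wrist"); s=robot.read_state()
cv2.imwrite("pics/c10.png",cv2.resize(c["color"][170:290,275:375],None,fx=5,fy=5,interpolation=cv2.INTER_CUBIC))
tipgo(s,(42.3,-2.4,86))
E
```

```text
time_s: 11.05
ee_pos: [0.6427, -0.019, 0.1674]
eef_rot: [-3.141, -0.001, -1.493]
ft_force: [-0.2, 0.2, -0.5]
width: 0.126
tip in stand mm [42.2 -2.4 85.5] force [ 0.  -0.1 -1.3]
delta [ 0.     -0.0001 -0.0005] twist [-0.0001 -0.0004 -0.0004]
```

View pics/c10.png

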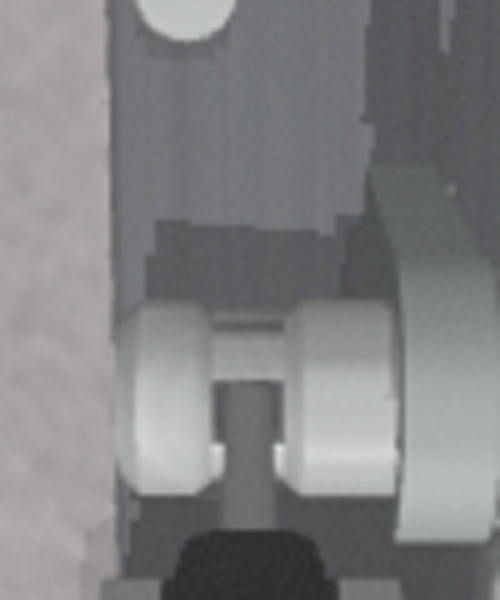

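The leg end is in the mouth, hidden behind the hole's upper edge, with no force. Carrying it to y 0.

```bash
python3 -m handwheel '[{"delta_pos":[-0.001,0,0],"twist":[0,0,0],"gripper":1},{"delta_pos":[-0.001,0,0],"twist":[0,0,0],"gripper":1},{"delta_pos":[-0.0006,0,0],"twist":[0,0,0],"gripper":1}]';  python3 -c "
from h import *; from bench import robot
tipgo(robot.read_state(),(42.3,-0.3,85))"
```

```text
time_s: 11.35
ee_pos: [0.6423, -0.0165, 0.1668]
eef_rot: [3.141, -0.001, -1.493]
ft_force: [0.1, -1.5, -1.1]
width: 0.128
tip in stand mm [42.1 -0.1 85.3] force [ 0.1 -1.5 -1.1]
delta [ 0.0003 -0.0002  0.0003] twist [ 0.0003 -0.001  -0.0007]
```

```bash
python3 -m handwheel '[{"delta_pos":[-0.0011,0,0],"twist":[0,0,0],"gripper":1},{"delta_pos":[-0.0003,0,0],"twist":[0,0,0],"gripper":1}]';  python3 - <<'E'
from h import *
from bench import robot
c=robot.capture("wrist"); s=robot.read_state()
cv2.imwrite("pics/c11.png",cv2.resize(c["color"][170:290,275:375],None,fx=5,fy=5,interpolation=cv2.INTER_CUBIC))
tipgo(s,(42.3,-0.2,82))
E
```

```text
time_s: 11.52
ee_pos: [0.6422, -0.0162, 0.167]
eef_rot: [3.141, -0.003, -1.494]
ft_force: [0.9, -2.0, -1.3]
width: 0.129
tip in stand mm [41.9  0.1 85.5] force [ 1.1 -2.9 -1.6]
delta [ 0.0006 -0.0004  0.0035] twist [ 0.0007 -0.0031 -0.0013]
```

View pics/c11.png

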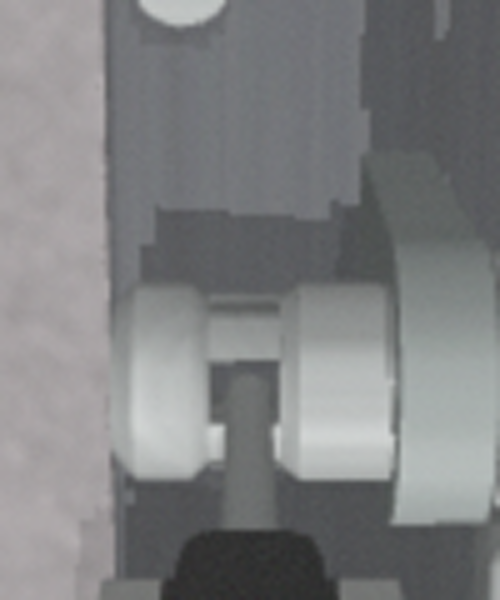

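The hole hasn't turned yet: its upper edge is still 0.39 of the way down the pin's silhouette. The leg is bearing on the +y wall with 3 N, so I'll push a little further.

```bash
python3 -m handwheel '[{"delta_pos":[-0.0025,0,0],"twist":[0,0,0],"gripper":1}]';  python3 -c "
from h import *; from bench import robot
tipgo(robot.read_state(),(42.3,-0.2,82))"; python3 -m handwheel '[{"delta_pos":[-0.0025,0,0],"twist":[0,0,0],"gripper":1}]';  python3 -c "
from h import *; from bench import robot
tipgo(robot.read_state(),(42.3,-0.2,82))"
```

```text
time_s: 11.65
ee_pos: [0.6419, -0.0149, 0.1671]
eef_rot: [3.141, -0.005, -1.495]
ft_force: [0.8, -6.3, -2.2]
width: 0.129
tip in stand mm [41.7  1.3 85.6] force [ 0.8 -6.3 -2.2]
delta [ 0.0019 -0.0005  0.0037] twist [ 0.0011 -0.0049 -0.0022]
time_s: 11.73
ee_pos: [0.6417, -0.0137, 0.1674]
eef_rot: [3.14, -0.007, -1.496]
ft_force: [-0.1, -5.3, -1.8]
width: 0.131
tip in stand mm [41.6  2.3 85.9] force [-0.1 -5.3 -1.8]
delta [ 0.0031 -0.0006  0.0039] twist [ 0.0014 -0.0072 -0.0031]
```

```bash
cat > look.py <<'E'
import sys
from h import *
from bench import robot
c=robot.capture("wrist"); s=robot.read_state()
cv2.imwrite(sys.argv[1],cv2.resize(c["color"][170:290,275:375],None,fx=5,fy=5,interpolation=cv2.INTER_CUBIC))
tipgo(s,(42.3,-0.2,82))
w=cam(c); f=lambda P:((proj(w,P)-[275,170]+.5)*5).round(0).tolist()
for th in(-.2,-.1,0,.1,.2): print(th,[round(f(T(S,[[.042,-.0115*np.sin(th+a),.080+.0115*np.cos(th+a)]]))[0][1]) for a in(.355,-.355)],end=' ')
print("sil",f(T(S,[[.042,-.012,.085],[.042,.012,.075]])),"end",f(T(S,[[.0575,-.0126,.083],[.0575,.0126,.077]])))
r,p=tool(s); print("tip",f(p+r.apply([.0004,-.0007,.0815])))
E
python3 look.py pics/c12.png
```

```text
tip in stand mm [41.5  2.5 85.9] force [ 1.3 -6.  -1.3]
delta [ 0.0032 -0.0007  0.0039] twist [ 0.0015 -0.0075 -0.003 ]
-0.2 [380, 435] -0.1 [370, 429] 0 [361, 422] 0.1 [352, 415] 0.2 [343, 407] sil [[244.0, 288.0], [245.0, 443.0]] end [[122.0, 280.0], [129.0, 452.0]]
tip [[248.0, 399.0]]
```

View pics/c12.png

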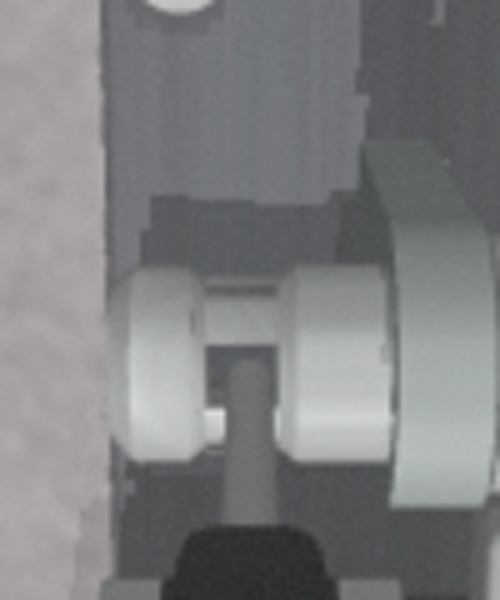

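The hole still reads about 0.19 rad and the tip lags by about 2 mm, so the cotter is rocking slightly in the pads. I'll grip harder, then continue gently.

```bash
python3 -m handwheel '[{"delta_pos":[-0.001,0,0],"twist":[0,0.004,0],"gripper":1},{"delta_pos":[-0.002,0,0],"twist":[0,0.003,0],"gripper":1}]' 120; python3 -m handwheel '[{"delta_pos":[-0.002,0,0],"twist":[0,0.002,0],"gripper":1},{"delta_pos":[-0.002,0,0],"twist":[0,0.002,0],"gripper":1}]'; python3 look.py pics/c13.png
```

```text
time_s: 11.95
ee_pos: [0.6414, -0.0127, 0.1677]
eef_rot: [3.14, -0.018, -1.497]
ft_force: [1.2, -7.4, -2.3]
width: 0.125
time_s: 12.12
ee_pos: [0.641, -0.0115, 0.1679]
eef_rot: [3.139, -0.027, -1.499]
ft_force: [1.6, -7.9, -2.2]
width: 0.126
tip in stand mm [40.9  3.  86.5] force [ 0.7 -6.6 -2.6]
delta [ 0.0054 -0.0012  0.0046] twist [ 0.003  -0.0279 -0.0068]
-0.2 [373, 429] -0.1 [363, 423] 0 [354, 416] 0.1 [345, 408] 0.2 [336, 400] sil [[238.0, 282.0], [240.0, 439.0]] end [[117.0, 275.0], [125.0, 449.0]]
tip [[248.0, 399.0]]
```

View pics/c13.png

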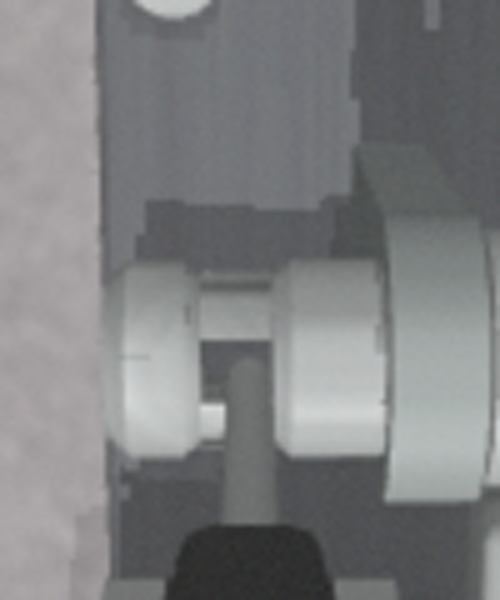

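The hole is turning, now about 0.1 rad. My small tilt correction had the wrong sign, so I'll undo it. That also carries the tip further to +y. I'll recentre along the pin too.

```bash
python3 -m handwheel '[{"delta_pos":[0,-0.0012,0],"twist":[0.003,-0.015,-0.006],"gripper":1},{"delta_pos":[0,-0.0005,0],"twist":[0,-0.015,0],"gripper":1},{"delta_pos":[0,0,0],"twist":[0,0,0],"gripper":1}]'; python3 look.py pics/c14.png
```

```text
time_s: 12.42
ee_pos: [0.6419, -0.0142, 0.1681]
eef_rot: [3.139, -0.003, -1.494]
ft_force: [0.0, -2.9, -0.5]
width: 0.122
tip in stand mm [41.7  2.4 86.6] force [ 0.3 -3.6 -0.5]
delta [ 0.0028 -0.0004  0.0046] twist [ 0.0027 -0.0031 -0.0018]
-0.2 [379, 435] -0.1 [370, 429] 0 [361, 422] 0.1 [352, 414] 0.2 [343, 406] sil [[244.0, 288.0], [245.0, 442.0]] end [[123.0, 280.0], [130.0, 451.0]]
tip [[247.0, 400.0]]
```

View pics/c14.png

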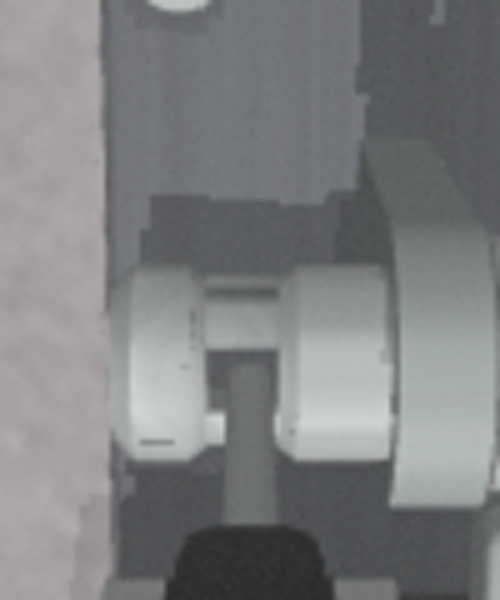

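```bash
python3 -m handwheel '[{"delta_pos":[0,-0.0004,0.001],"twist":[0.003,-0.015,-0.001],"gripper":1},{"delta_pos":[0,0,0.0005],"twist":[0,-0.012,0],"gripper":1},{"delta_pos":[0,0,0.0005],"twist":[0,-0.006,0],"gripper":1}]'; python3 look.py pics/c15.png
```

```text
time_s: 12.72
ee_pos: [0.6426, -0.016, 0.1673]
eef_rot: [-3.14, 0.027, -1.494]
ft_force: [0.6, -5.4, -0.2]
width: 0.123
tip in stand mm [42.5  2.8 85.8] force [ 0.5 -5.1 -1.2]
delta [0.0008 0.0001 0.0037] twist [-0.0016  0.0276 -0.0013]
-0.2 [378, 433] -0.1 [369, 427] 0 [360, 420] 0.1 [351, 413] 0.2 [342, 405] sil [[252.0, 286.0], [252.0, 437.0]] end [[130.0, 277.0], [137.0, 446.0]]
tip [[248.0, 398.0]]
```

View pics/c15.png

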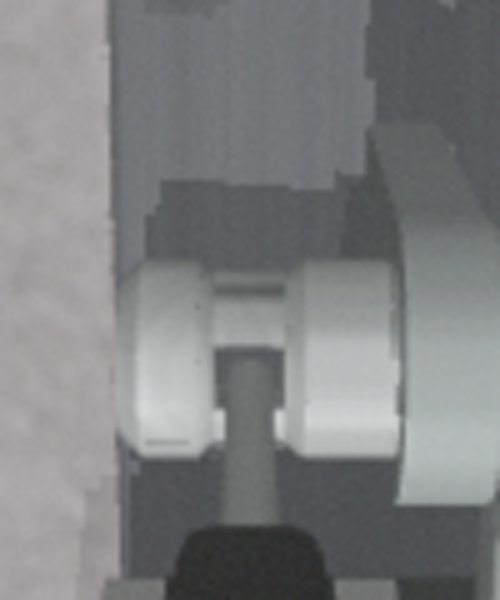

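```bash
python3 -m handwheel '[{"delta_pos":[-0.002,0,0.0005],"twist":[0,0,0],"gripper":1},{"delta_pos":[-0.002,0,0.0005],"twist":[0,-0.003,0],"gripper":1}]'; python3 look.py pics/c16.png
```

```text
time_s: 12.93
ee_pos: [0.6425, -0.0148, 0.1671]
eef_rot: [-3.14, 0.027, -1.496]
ft_force: [0.2, -9.3, -1.3]
width: 0.123
tip in stand mm [42.5  3.9 85.6] force [ 1.  -8.6 -1.6]
delta [0.002  0.     0.0035] twist [-0.0021  0.0272 -0.0031]
-0.2 [370, 425] -0.1 [361, 419] 0 [351, 412] 0.1 [342, 405] 0.2 [333, 397] sil [[251.0, 277.0], [252.0, 429.0]] end [[129.0, 268.0], [137.0, 439.0]]
tip [[248.0, 398.0]]
```

View pics/c16.png

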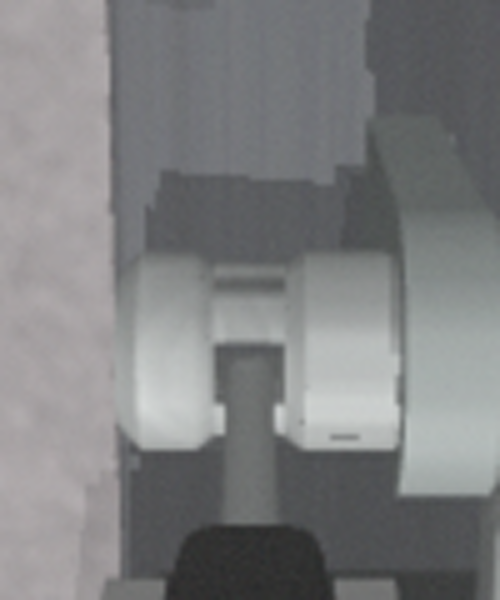

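```bash
python3 -m handwheel '[{"delta_pos":[-0.002,0,0.0005],"twist":[0,-0.003,0],"gripper":1},{"delta_pos":[-0.001,0,0],"twist":[0,0,0],"gripper":1},{"delta_pos":[0.0015,0,0],"twist":[0,0,0],"gripper":1},{"delta_pos":[0.001,0,0],"twist":[0,0,0],"gripper":1}]'; python3 look.py pics/c17.png
```

```text
time_s: 13.32
ee_pos: [0.6426, -0.0167, 0.1668]
eef_rot: [-3.139, 0.028, -1.497]
ft_force: [-0.3, 0.6, -0.6]
width: 0.12
tip in stand mm [42.6  2.2 85.3] force [ 0.2 -0.1 -0.4]
delta [0.0002 0.0001 0.0033] twist [-0.0028  0.0283 -0.0045]
-0.2 [384, 439] -0.1 [375, 433] 0 [366, 426] 0.1 [357, 419] 0.2 [347, 411] sil [[252.0, 291.0], [253.0, 442.0]] end [[130.0, 283.0], [137.0, 452.0]]
tip [[247.0, 399.0]]
```

View pics/c17.png

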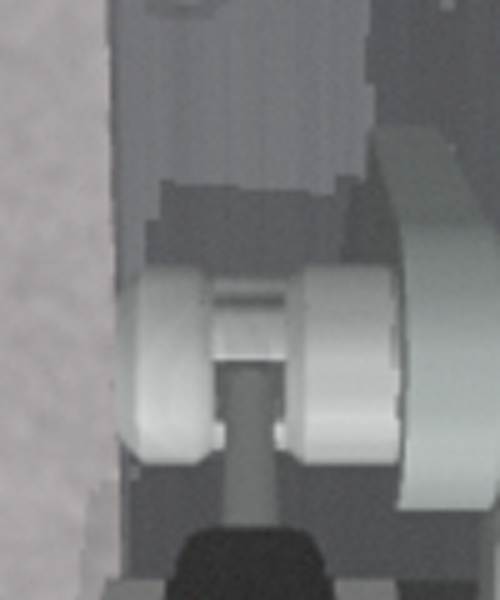

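Pin nearly upright (about 0.04 rad), force zero. I'll straighten the leg and descend in small steps.

```bash
sed -i 's/t=(.0004,-.0007,.0815)/t=(.0018,-.0007,.0815)/' h.py; sed -i 's/\[.0004,-.0007,.0815\]/[.0018,-.0007,.0815]/' look.py; python3 -m handwheel '[{"delta_pos":[0,0,0],"twist":[-0.002,0.013,-0.004],"gripper":1},{"delta_pos":[0,0,0.003],"twist":[0,0,0],"gripper":1}]'; python3 -m handwheel '[{"delta_pos":[0,0,0.003],"twist":[0,0,0],"gripper":1}]'; python3 look.py pics/c18.png
```

```text
time_s: 13.53
ee_pos: [0.6431, -0.0153, 0.1644]
eef_rot: [-3.139, 0.017, -1.492]
ft_force: [0.1, -1.3, -0.3]
width: 0.124
time_s: 13.62
ee_pos: [0.6432, -0.015, 0.1614]
eef_rot: [-3.139, 0.016, -1.491]
ft_force: [0.4, -2.7, 0.1]
width: 0.122
tip in stand mm [43.   1.3 79.1] force [ 1.4 -1.7 -1.6]
delta [ 0.0001  0.0005 -0.0028] twist [-0.0021  0.016   0.001 ]
-0.2 [392, 448] -0.1 [383, 442] 0 [373, 435] 0.1 [364, 428] 0.2 [355, 420] sil [[258.0, 297.0], [258.0, 453.0]] end [[133.0, 288.0], [140.0, 462.0]]
tip [[250.0, 385.0]]
```

View pics/c18.png

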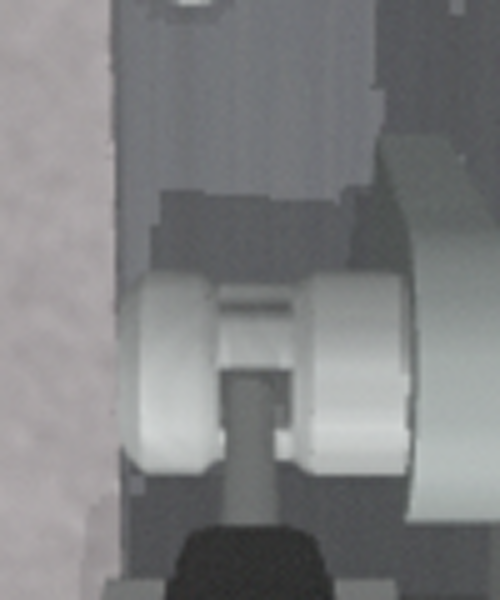

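```bash
python3 -m handwheel '[{"delta_pos":[0.0006,0.0005,0.003],"twist":[0,0,0],"gripper":1},{"delta_pos":[0.0003,0.0002,0.003],"twist":[0,0,0],"gripper":1}]'; python3 -m handwheel '[{"delta_pos":[0,0,0.003],"twist":[0,0,0],"gripper":1}]';python3 -m handwheel '[{"delta_pos":[0,0,0.003],"twist":[0,0,0],"gripper":1}]'; python3 look.py pics/c19.png
```

```text
time_s: 13.83
ee_pos: [0.6425, -0.0156, 0.1544]
eef_rot: [-3.139, 0.016, -1.491]
ft_force: [0.1, -0.4, -1.0]
width: 0.128
time_s: 13.92
ee_pos: [0.6424, -0.0156, 0.1511]
eef_rot: [-3.139, 0.016, -1.491]
ft_force: [-0.3, -1.4, -0.4]
width: 0.123
time_s: 14.0
ee_pos: [0.6423, -0.0156, 0.1476]
eef_rot: [-3.139, 0.016, -1.491]
ft_force: [0.1, -1.8, -0.1]
width: 0.121
tip in stand mm [42.   0.9 65.3] force [ 0.8 -1.5 -1.5]
delta [-0.0005 -0.0004 -0.0167] twist [-0.0014  0.0163  0.0014]
-0.2 [434, 493] -0.1 [424, 487] 0 [414, 480] 0.1 [404, 472] 0.2 [394, 464] sil [[250.0, 333.0], [250.0, 495.0]] end [[118.0, 323.0], [125.0, 505.0]]
tip [[250.0, 386.0]]
```

View pics/c19.png

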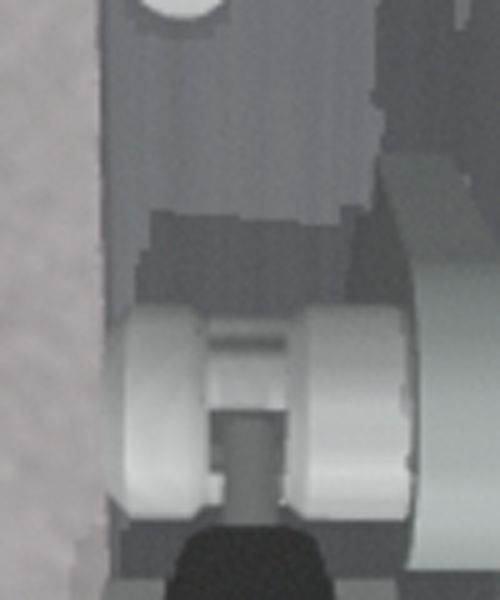

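The leg is through the hole and the pin reads upright. Small recentring, then onward to the bow.

```bash
python3 -m handwheel '[{"delta_pos":[0.0006,-0.0005,0.003],"twist":[0,0,0],"gripper":1},{"delta_pos":[0,0,0.004],"twist":[0,0,0],"gripper":1}]'; python3 -m handwheel '[{"delta_pos":[0,0,0.004],"twist":[0,0,0],"gripper":1}]';python3 -m handwheel '[{"delta_pos":[0,0,0.003],"twist":[0,0,0],"gripper":1}]'; python3 look.py pics/c20.png
```

```text
time_s: 14.22
ee_pos: [0.6428, -0.0158, 0.1396]
eef_rot: [-3.139, 0.017, -1.491]
ft_force: [-0.6, -0.4, -0.8]
width: 0.12
time_s: 14.3
ee_pos: [0.6429, -0.0158, 0.1353]
eef_rot: [-3.139, 0.017, -1.491]
ft_force: [0.2, -2.2, -1.1]
width: 0.124
time_s: 14.38
ee_pos: [0.6428, -0.0158, 0.1316]
eef_rot: [-3.14, 0.017, -1.491]
ft_force: [-0.5, -0.5, 1.6]
width: 0.122
tip in stand mm [42.5  0.8 49.5] force [ 1.1 -0.9 -1.6]
delta [-0.001   0.0001 -0.0325] twist [-0.0012  0.017   0.0013]
-0.2 [486, 549] -0.1 [475, 542] 0 [465, 535] 0.1 [454, 526] 0.2 [443, 517] sil [[253.0, 376.0], [253.0, 546.0]] end [[111.0, 365.0], [119.0, 557.0]]
tip [[249.0, 387.0]]
```

View pics/c20.png

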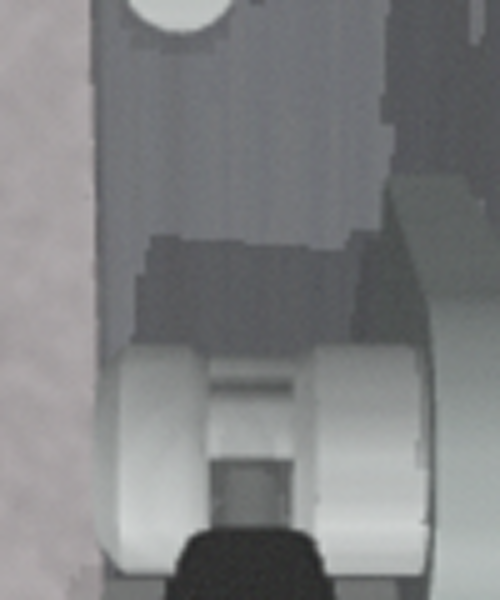

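```bash
for i in 1 2 ; do :; done; python3 -m handwheel '[{"delta_pos":[0,0,0.003],"twist":[0,0,0],"gripper":1}]'; python3 -m handwheel '[{"delta_pos":[0,0,0.003],"twist":[0,0,0],"gripper":1}]'
```

```text
time_s: 14.52
ee_pos: [0.6431, -0.0157, 0.1289]
eef_rot: [-3.139, 0.017, -1.491]
ft_force: [-0.2, -1.6, 5.2]
width: 0.124
time_s: 14.6
ee_pos: [0.6435, -0.0157, 0.1265]
eef_rot: [-3.137, 0.017, -1.491]
ft_force: [-1.0, -1.0, 3.1]
width: 0.125
```

```bash
python3 -m handwheel '[{"delta_pos":[0,0,0.003],"twist":[0,0,0],"gripper":1}]'; python3 -c "
from h import *; from bench import robot
tipgo(robot.read_state(),(42.3,-0.2,28))"
```

```text
time_s: 14.68
ee_pos: [0.6438, -0.0156, 0.1241]
eef_rot: [-3.136, 0.016, -1.491]
ft_force: [0.0, -1.0, 2.1]
width: 0.126
tip in stand mm [44.1  0.8 42.6] force [ 0.  -1.   2.1]
delta [-0.0001  0.0015  0.0146] twist [-0.0056  0.0164  0.0018]
```

```bash
python3 -m handwheel '[{"delta_pos":[0,0.001,0.002],"twist":[-0.005,0,0],"gripper":1}]'; python3 -m handwheel '[{"delta_pos":[0,0.0003,0.003],"twist":[-0.002,0,0],"gripper":1}]'; python3 look.py pics/c21.png
```

```text
time_s: 14.77
ee_pos: [0.6431, -0.0156, 0.1221]
eef_rot: [-3.14, 0.016, -1.491]
ft_force: [0.6, -2.3, 0.4]
width: 0.123
time_s: 14.85
ee_pos: [0.6429, -0.0157, 0.1191]
eef_rot: [3.141, 0.016, -1.491]
ft_force: [0.5, -1.5, 0.6]
width: 0.119
tip in stand mm [42.1  0.8 36.2] force [ 0.1 -2.5 -3.1]
delta [-0.0011  0.     -0.0458] twist [0.0021 0.0165 0.0017]
-0.2 [531, 596] -0.1 [519, 589] 0 [508, 582] 0.1 [496, 573] 0.2 [485, 564] sil [[254.0, 413.0], [253.0, 590.0]] end [[102.0, 400.0], [111.0, 602.0]]
tip [[252.0, 385.0]]
```

View pics/c21.png

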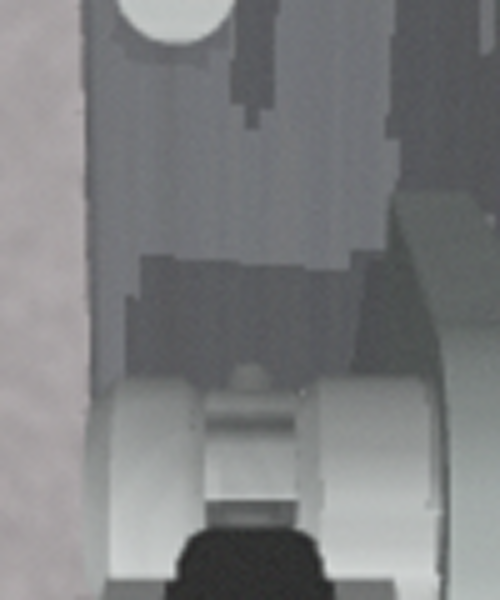

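```bash
python3 -m handwheel '[{"delta_pos":[0.0003,0,0.003],"twist":[0,0,0],"gripper":1}]'; python3 -m handwheel '[{"delta_pos":[0,0,0.003],"twist":[0,0,0],"gripper":1}]';python3 -c "
from h import *; from bench import robot
tipgo(robot.read_state(),(42.3,-0.2,28))"
```

```text
time_s: 14.98
ee_pos: [0.6423, -0.0159, 0.1144]
eef_rot: [3.139, 0.017, -1.491]
ft_force: [-0.1, -1.5, -0.5]
width: 0.125
time_s: 15.07
ee_pos: [0.6419, -0.0159, 0.1103]
eef_rot: [3.138, 0.017, -1.491]
ft_force: [-0.1, -2.9, -1.0]
width: 0.125
tip in stand mm [41.4  0.6 28.7] force [-0.1 -2.9 -1. ]
delta [-0.0005 -0.0006  0.0008] twist [0.004  0.0167 0.0014]
```

```bash
python3 -m handwheel '[{"delta_pos":[0,-0.0008,0.001],"twist":[0.004,0,0],"gripper":1}]'; python3 -m handwheel '[{"delta_pos":[0,-0.0003,0.001],"twist":[0,0,0],"gripper":1}]';python3 look.py pics/c22.png; python3 - <<'E'
from bench import robot
import cv2
c=robot.capture("scene"); cv2.imwrite("pics/s22.png",cv2.resize(c["color"][225:325,330:430],None,fx=6,fy=6,interpolation=cv2.INTER_CUBIC))
E
```

```text
time_s: 15.15
ee_pos: [0.6422, -0.016, 0.1081]
eef_rot: [3.14, 0.017, -1.491]
ft_force: [0.7, -1.3, -0.9]
width: 0.129
time_s: 15.23
ee_pos: [0.6425, -0.0161, 0.1074]
eef_rot: [3.14, 0.016, -1.491]
ft_force: [-3.8, 0.6, 9.3]
width: 0.126
tip in stand mm [42.3  0.5 26.1] force [-1.2 -1.8  3. ]
delta [-0.0016  0.0001 -0.0558] twist [0.0013 0.0163 0.0014]
-0.2 [582, 651] -0.1 [570, 644] 0 [558, 636] 0.1 [545, 627] 0.2 [533, 617] sil [[249.0, 456.0], [249.0, 639.0]] end [[88.0, 442.0], [99.0, 653.0]]
tip [[247.0, 389.0]]
```

View pics/s22.png

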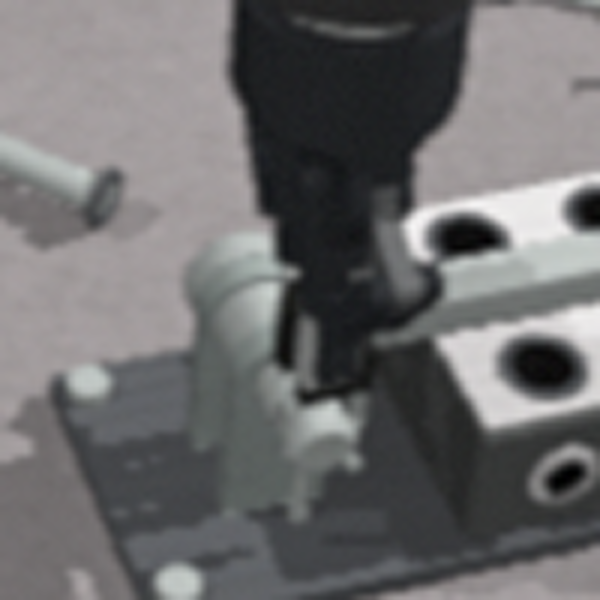

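View pics/c22.png

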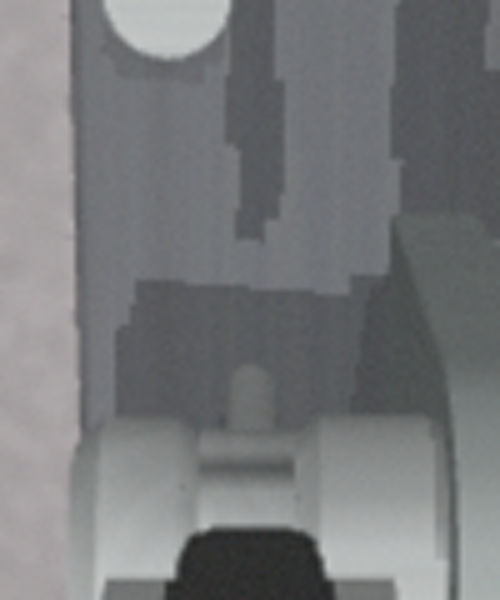

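```bash
python3 -m handwheel '[{"delta_pos":[0,0,0.002],"twist":[0,0,0],"gripper":1}]'; python3 -m handwheel '[{"delta_pos":[0,0,0.002],"twist":[0,0,0],"gripper":1}]'
```

```text
time_s: 15.42
ee_pos: [0.643, -0.016, 0.1074]
eef_rot: [-3.141, 0.016, -1.491]
ft_force: [-3.5, 0.5, 10.9]
width: 0.124
time_s: 15.5
ee_pos: [0.6435, -0.016, 0.1074]
eef_rot: [-3.139, 0.015, -1.49]
ft_force: [-4.3, -0.6, 8.6]
width: 0.125
```

Solid stop with 9–11 N: the neck rests on the pin. Releasing.

```bash
python3 -m handwheel '[{"delta_pos":[0,0,-0.0005],"twist":[0,0,0],"gripper":-1},{"delta_pos":[0,0,0],"twist":[0,0,0],"gripper":-1},{"delta_pos":[0,0,0],"twist":[0,0,0],"gripper":-1},{"delta_pos":[0,0,0],"twist":[0,0,0],"gripper":-1},{"delta_pos":[0,0,0],"twist":[0,0,0],"gripper":-1},{"delta_pos":[0,0,0],"twist":[0,0,0],"gripper":-1}]' 20; python3 -m handwheel '[{"delta_pos":[0,0,-0.02],"twist":[0,0,0],"gripper":-1},{"delta_pos":[0,0,-0.03],"twist":[0,0,0],"gripper":-1},{"delta_pos":[0,0,-0.04],"twist":[0,0,0],"gripper":-1},{"delta_pos":[0,0,-0.04],"twist":[0,0,0],"gripper":-1},{"delta_pos":[0,0,-0.02],"twist":[0,0,0],"gripper":-1},{"delta_pos":[0,0,0],"twist":[0,0,0],"gripper":-1}]'; python3 - <<'E'
from bench import robot
import cv2
c=robot.capture("scene"); cv2.imwrite("pics/s23.png",cv2.resize(c["color"][215:325,330:440],None,fx=5.4,fy=5.4,interpolation=cv2.INTER_CUBIC))
c=robot.capture("wrist"); cv2.imwrite("pics/w23.png",c["color"]);
from h import *; import pickle; pickle.dump(cam(c),open("w23.pkl","wb"))
E
```

```text
time_s: 16.0
ee_pos: [0.6436, -0.0143, 0.107]
eef_rot: [-3.138, 0.018, -1.49]
ft_force: [0.3, 0.1, -0.5]
width: 0.958
time_s: 16.5
ee_pos: [0.6413, -0.0176, 0.2574]
eef_rot: [3.134, 0.018, -1.491]
ft_force: [0.5, -0.8, 1.4]
width: 0.997
```

View pics/s23.png

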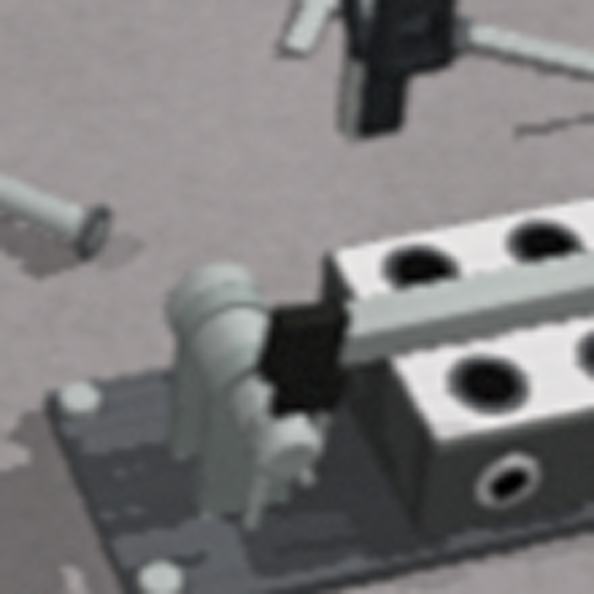

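View pics/w23.png

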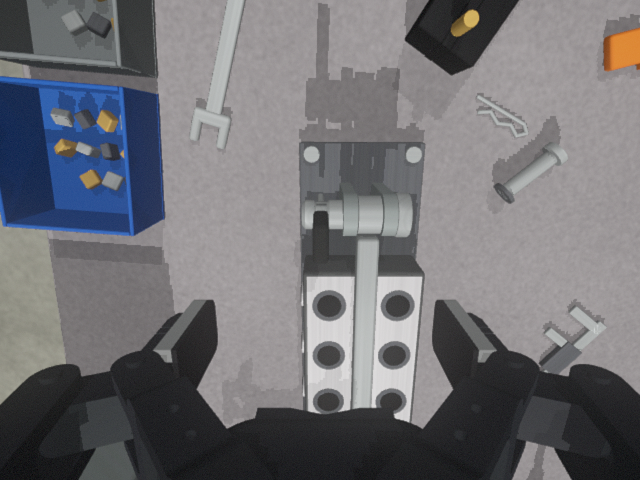

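The cotter is seated, with a slight lean towards +y. The grip is at (305,360) in the scene crop, with leg and bow below the pin. I'll check seat depth, lean, pin head and stability after a short wait.

```bash
python3 -m handwheel '[{"delta_pos":[0,0,-0.03],"twist":[0,0,0],"gripper":-1},{"delta_pos":[0.03,0,0],"twist":[0,0,0],"gripper":-1},{"delta_pos":[0.03,0,0],"twist":[0,0,0],"gripper":-1},{"delta_pos":[0.03,0,0],"twist":[0,0,0],"gripper":-1},{"delta_pos":[0.03,0,0],"twist":[0,0,0],"gripper":-1},{"delta_pos":[0,0,0],"twist":[0,0,0],"gripper":-1},{"delta_pos":[0,0,0],"twist":[0,0,0],"gripper":-1},{"delta_pos":[0,0,0],"twist":[0,0,0],"gripper":-1},{"delta_pos":[0,0,0],"twist":[0,0,0],"gripper":-1},{"delta_pos":[0,0,0],"twist":[0,0,0],"gripper":-1}]'
python3 - <<'E'
from h import *
from bench import robot
c=robot.capture("scene"); s=cam(c); x0,y0,k=350,255,10
im=cv2.resize(c["color"][y0:y0+60,x0:x0+60],None,fx=k,fy=k,interpolation=cv2.INTER_CUBIC)
def pt(l,a):  # cotter local mm (x->stand y), lean a about pin axis
    ca,sa=np.cos(a),np.sin(a); y,z=l[0],l[2]+48
    return T(S,np.array([[42.3+l[1],ca*y+sa*z, 80-sa*y+ca*z]])/1000.)
for a,col in((0,(0,255,0)),(.2,(0,0,255))):
    for l in [(-16,-6,17),(16,-6,17),(16,6,17),(-16,6,17),(-16,6,-17),(16,6,-17),(0,0,-100),(19,0,-80)]:
        u=((proj(s,pt(l,a))[0]-[x0,y0]+.5)*k).astype(int); cv2.circle(im,tuple(int(v) for v in u),4,col,-1)
cv2.imwrite("pics/s24.png",im)
w=robot.capture("wrist"); cv2.imwrite("pics/w24.png",w["color"])
t=robot.capture("top"); cv2.imwrite("pics/t24.png",cv2.resize(t["color"][130:240,140:330],None,fx=4,fy=4,interpolation=cv2.INTER_CUBIC))
E
```

```text
time_s: 17.43
ee_pos: [0.6475, -0.1379, 0.2611]
eef_rot: [3.101, 0.024, -1.486]
ft_force: [-0.2, 0.1, 0.0]
width: 1.001
```

View pics/s24.png

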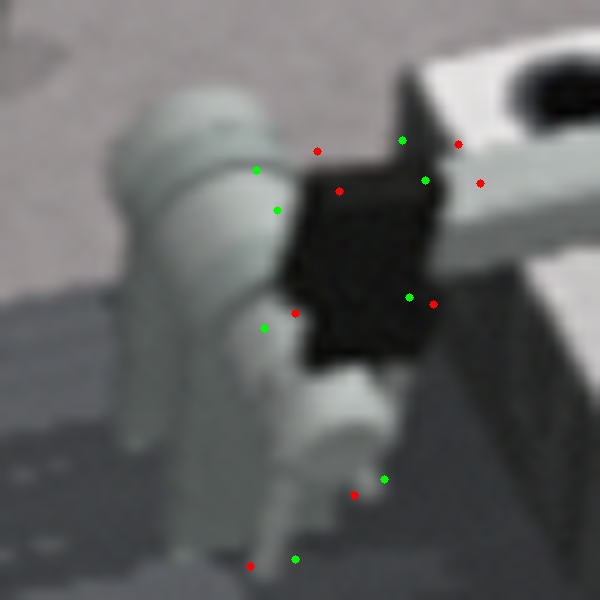

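View pics/w24.png

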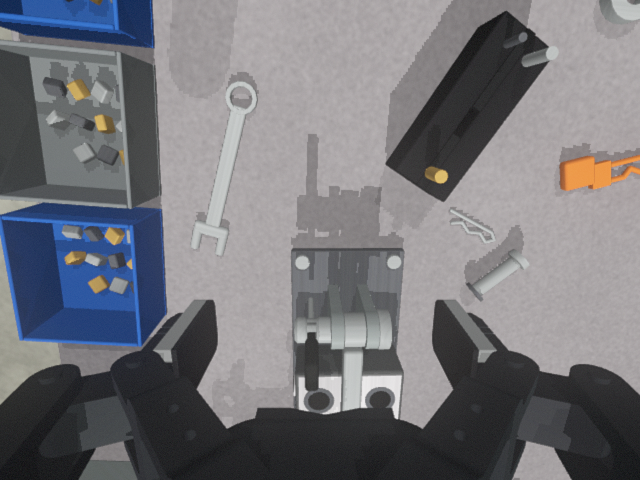

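View pics/t24.png

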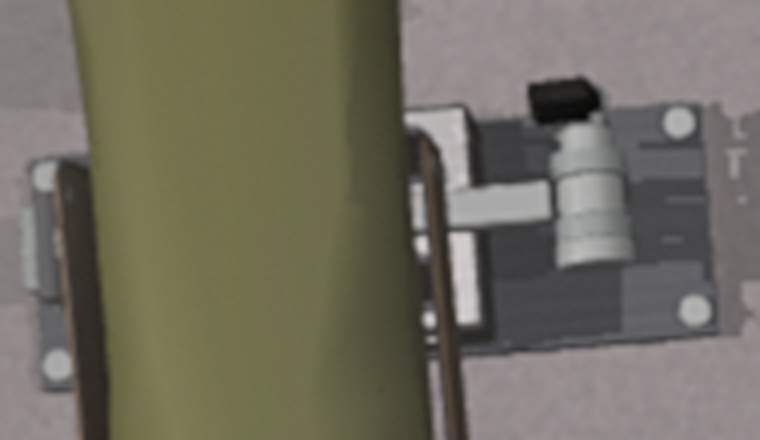

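```bash
python3 - <<'E'
from bench import robot
import cv2
a=cv2.imread("pics/t24.png")
t=robot.capture("scene")["color"]; c=robot.capture("scene")["color"]
print(cv2.absdiff(t,c)[255:315,350:410].max())
o=cv2.resize(a[180:300,500:680],None,fx=4,fy=4); cv2.imwrite("pics/t25.png",o)
E
```

```text
7
```

View pics/t25.png

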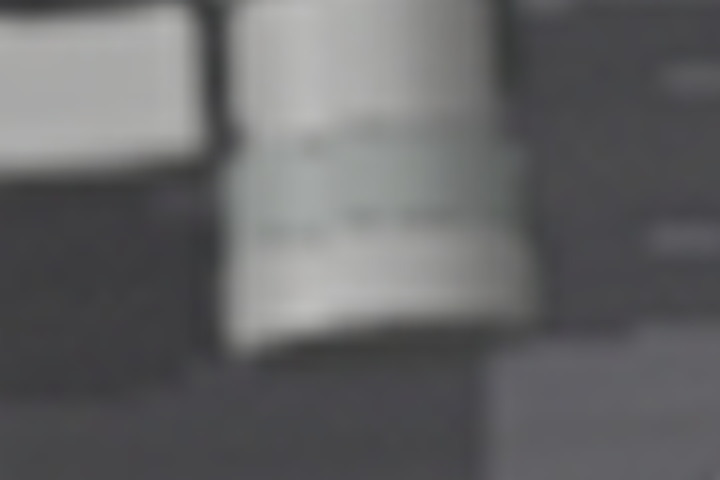

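The pin head sits flush against the cheek and the cotter is still. Handing in.

```bash
python3 -c "
from bench import robot
print(robot.hand_in())"
```

```text
the job is handed in; nothing more can be done
None
```

I pushed the clevis pin home, fitted the black-gripped spring cotter through the cross hole until the bow snapped over the pin, and let go. I handed the job in at about 17.5 s of the 72 s allowed.

- **Pin:** It slid with about 4 N and came to a hard stop at about 20 N (limit 40 N). The last top view shows the head against the cheek with no visible gap.
- **Turning the hole upright:** The pin had turned about 0.19 rad, with the hole's mouth about 2 mm towards stand -y. With the leg's end in the mouth, I carried it upright with 6–9 N. On the way the cotter rocked slightly in the pads, and one small tilt correction had the wrong sign; I corrected both.
- **Cotter:** The highest reading as the bow passed the pin was about 5 N, against the 10 N you gave. It then stopped solidly at about 11 N (limit 30 N), with the neck on the pin.

**Last checks:** The leg and bow show below the pin, and two camera frames in a row showed no movement. The cotter and pin lean together by roughly 0.1 rad, towards the cylinder head, since release. The scene camera put the cotter about 1.5–2 mm lower than my model, and the arm's reading about 1.5–2 mm lower too. Both are inside the 3 mm allowed and about the size of the camera error. The other things on the bench were not touched, though I did not measure each one again at the end.

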